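# Lid a bearing box and snap its four clips crosswise

### The arm

A 7-joint arm with a two-finger parallel gripper is mounted at the origin on the work surface. World frame = base frame: x ahead of the robot, y to its left, z up, the work surface at z = 0. Lengths are in m, angles in rad, forces in N, time in s.
With the tool pointing down it reaches from about 0.425 to 0.875 m from the base axis. Payload 4.7 kg.
Tool frame: the origin (TCP) lies on the centre line of the jaws, within the pads' length; the fingertips stand ahead of it and the grasp point (between the pads) lies 8 mm behind it (ctrl.finger_overhang is the x of the fingertips in the tool frame, in m); x points along the fingers, z is the direction in which the jaws open and shut, and the axes are right-handed (so a half turn about x gives the same grasp; the last joint's range is limited). The gripper opens to 87 mm and grips with 3 to 60 N. Pads are 19 mm wide; open, the fingers measure 117 mm over their backs; the gripper's body (75 mm by 190 mm) begins 51 mm behind the grasp point.
Start: joints at [1.252, 0.321, -0.07, 1.45, 0.023, 1.371, -0.057], TCP at [0.212, -0.614, 0.234] pointing down, gripper open.
Joint ranges: [-2.86, 2.86], [-0.3, 2.09], [-1.38, 1.24], [0.06, 2.45], [-1.56, 4.7], [0.09, 2.05], [-2.69, 2.69]. Speed limits (rad/s): [2.57, 2.57, 3.14, 3.14, 3.14, 3.14, 3.14].

### API

Orientations are given as a rotation vector (axis times angle).
In Python, from bench import readout, viewer, job, nets, ctrl gives the robot as it stands.
- The arm moves only by the shell command python3 -m creep 'ROWS' [FORCE]. ROWS is JSON, a list of rows, each an object with "linear": the shift along the tool's x, y, z in m, a list of three; "twist": the turn, a rotation vector about the tool's x, y, z in degrees, a list of three; "fingers": the gripper's target within -1 to 1 (shut at 1, half-way at 0, fully open at -1). A call has 1 to 8 rows; each row is the pose to reach, as a shift and turn from the pose commanded when the call began, along the tool's axes at that moment; what a row does not reach only later rows make up. A row lasts 1/12 s, in which the tool goes at most 41.7 mm and 7.16 degrees, less where a joint would pass 70% of its speed; a pose out of reach is approached as far as the arm can. A call with a gripper value outside its range is refused whole. The fingers move at their own pace and stop on an object; FORCE is the grip in N (left out, the last holds). Time passes only in rows, so rows that repeat a pose let the fingers close. It gives the time, the measured TCP pose, the force and the opening at its end, in the units of the state.
- readout.get_state(): the state, without advancing time (a new reading comes with each control period).
- viewer.get_image(name): name is "scene" or "top" or "wrist"; returns (picture, depth): 384x512x3 uint8, red, green, blue; 384x512 float32, m along the optical axis (not along the pixel's ray), 0 where there is no reading.
- viewer.camera_params(name): a dict with "K" (3x3 intrinsics, pixels), "cam_to_world" (4x4, takes a point from camera to world coordinates). Camera axes: x right, y down, z forward; pixel columns grow to the right and rows downward; lengths in m; the calibration is good to about 2 mm. A picture is of the moment at which its call begins: read the wrist's pose just before it. camera_params takes no time and is no camera call; for the wrist camera it gives the pose at the moment of the call.
- job.close_job(): hands the job in, once; it reports no verdict.
Trained networks look in the newest picture that a camera, given by its name, has taken for a name from the list of things; names that differ only in an ending like _2 or _b are one class to them, and where a whole thing is asked for, a point or a joint stands for the part that bears it (a point fixed in the world has none). Each returns a list of dicts, best first, with "conf" (0 to 1); they miss things now and then, are a little off and sometimes report something else, mostly with a low value. They report only what shows in the picture. A call takes as long as a camera call. They do not tell look-alikes from the thing itself.
- nets.boxes_of(camera, label): "centre" ([x, y, z] in m, in world coordinates, good to about 4 mm: the middle of the surface that is visible of it).
- nets.place_of(camera, label): "centre" ([x, y, z] in m, in world coordinates, good to about 4 mm: a listed point, or the origin of a listed thing).
The state is a dict: "time": time; "joint_positions": joint angles; "qd": joint speeds; "joint_torque": joint torques, N m; "position": TCP position; "tool_rot": TCP orientation; "ft_force": force on the tool from outside, world axes, zero at the start; "torque": the same for the moment, N m; "grip_width": opening from 0.0 (shut) to 1.0 (fully open).
Only numpy, scipy, OpenCV 4.12 (cv2) and the standard library are available. Lean on these libraries where they do the work, as an engineer would, in place of code of your own. Each camera call takes 0.05 s, during which the arm holds its last target.

### The job

Put the lid on the box of cleaned bearings so that it drops into the mouth, and let go of it. Then swing its four clips over the lid's rim and snap them home one at a time in opposite-corner order: any one first, next the one diagonally across, then the other two, so that the gasket is pulled down evenly. The box stands loose in its tray, so follow it until the clip is felt to snap, but push no harder than that needs, since the clips crack when forced (30 N is too much), and leave the things lying about the bench alone.

Things in the scene. Friction and masses are not known exactly. Their poses are not given: they have to be found in the camera images.
- parts_box: grey plastic box, open on top, 120 (x) by 180 (y) by 80 mm, walls 4 mm, mouth 112 by 172. Origin: centre of underside, 2 mm above the bench; z up; long sides face +x and -x, with two black clips on each (see joints). It stands in a shallow oily steel tray with 16 mm of play in all along x and y: a push over 2 N slides it, clip and all, to the tray's edge. A gasket 2 mm proud of the rim gives way.
- lid_handle (a point): centre of the bar handle on top of the loose grey lid (about 280 g, lying upright on the bench, this point 42 mm above it). The bar runs along the lid's y: 80 mm long, 16 mm wide, 12 mm high, 18 mm clear above the lid's raised panel, on posts near both ends (28 to 40 mm from the centre). Lid resting on the gasket: 115 mm above the box's underside; pulled down by the clips: 113 mm.
- lid_seat (a point): centre of the underside of the lid's plate (128 by 188 by 5 mm), 33 mm below the handle's centre. A lip 109 by 169 mm with rounded foot hangs 9 mm below it and enters the box's mouth with 1.5 mm to spare each side, either way round. In the box frame at (0, 0, 82 mm) resting on the gasket, (0, 0, 80 mm) when clipped down. The clips catch a rounded rim 4 mm high round the plate's edge.
- clip_nr (a joint): clip on the box's -x side, -y end (hinge pin along y at x -74, y -52, z 66 mm in the box frame). Value in rad: near 0 (-0.09 to 0.09) snapped shut, growing as its top swings outward; starts at 0.58 to 0.72. All clips are alike: a black plate 36 mm wide standing 29 mm above the pin, with a cap at its top that reaches 22 mm inward over the lid's rim and a sprung nose under the cap.
- clip_nl (a joint): clip on the box's -x side, +y end (hinge pin along y at x -74, y +52, z 66 mm in the box frame). Values as clip_nr. Clips turn lightly and stay where left. Push level and inward at the plate's outer upper edge; pressing down on the cap jams it. At the start that edge is 16 to 19 mm outward of the pin and 22 to 24 above it; shut, 0 and 29: let the push rise with it (1 mm in 3), or friction adds to the force.
- clip_fr (a joint): clip on the box's +x side, -y end (hinge pin along y at x +74, y -52, z 66 mm in the box frame). Values as clip_nr. From about 0.4 rad the nose rides up the lid's rim, the push grows to some 5 to 15 N the box first sliding until the tray stops it; between 0.2 and 0.04 rad the nose snaps over and the push drops. Then the clip is at its hard stop (-0.08) and the force climbs at once; 30 N cracks it.
- clip_fl (a joint): clip on the box's +x side, +y end (hinge pin along y at x +74, y +52, z 66 mm in the box frame). Values as clip_nr. Pushed only part way it stays there, not snapped: push again. Hinge lugs 4 mm thick stand either side of each clip, reaching 7 mm above the pin. Outward of the clips the space is free.
- hub: flanged steel hub, 90 mm across, 45 mm high, a bystander: leave it alone. Origin at the centre of its underside.
- bearing: bearing ring, 62 mm across, 16 mm high, a bystander: leave it alone. Origin at the centre of its underside.
- oil_can: dark oil can, 60 mm across, 110 mm high, a bystander: leave it alone. Origin at the centre of its underside.
- spanner: steel spanner, 190 mm long, flat on the bench, a bystander: leave it alone. Origin at the centre of its underside.
There are look-alikes about, which are no part of the job. Leave any green or purple look-alike of the part that bears lid_handle alone.

How it is judged:
By the outcome, as a careful person would: the job done as asked, in the order asked, and still so for the second after the job is handed in, with the robot touching nothing.
It also fails if it takes over 72 s, if anything falls off the work surface, if the arm or the gripper's body presses on something with over 40 N, if the wrist force passes 120 N, or if a joint passes its speed limit or range.

## Working session

There is one attempt and no reset: what is moved stays moved. The work goes in short steps, Python scripts to look and compute and a shell command to move; the robot and the scene stay as the last step left them, time stands still between calls to the robot, and variables do not carry over. Pictures are saved under pics/ and viewed, and the job is handed in when it is done.

```bash
ls; mkdir -p pics
cat > h.py <<'E'
import numpy as np, cv2
from scipy.spatial.transform import Rotation as R
from bench import readout, viewer, job, nets, ctrl
def snap(cam,fn,crop=None,scale=1):
    P=viewer.camera_params(cam); im,d=viewer.get_image(cam)
    np.savez('last_'+cam,im=im,d=d,K=P['K'],T=P['cam_to_world'])
    o=im[:,:,::-1]
    if crop: o=o[crop[1]:crop[3],crop[0]:crop[2]]
    if scale!=1:o=cv2.resize(o,None,fx=scale,fy=scale,interpolation=cv2.INTER_CUBIC)
    cv2.imwrite('pics/'+fn,o); return im,d
def world(cam):
    L=np.load('last_%s.npz'%cam); K=L['K'];T=np.array(L['T']);d=L['d']
    v,u=np.mgrid[:d.shape[0],:d.shape[1]]
    p=np.stack([(u-K[0,2])*d/K[0,0],(v-K[1,2])*d/K[1,1],d],-1)
    w=p@T[:3,:3].T+T[:3,3]; w[d==0]=np.nan
    return w,L['im']
def proj(cam,p):
    P=viewer.camera_params(cam);T=np.linalg.inv(np.array(P['cam_to_world']))
    c=T[:3,:3]@np.array(p)+T[:3,3]; q=np.array(P['K'])@c; return q[:2]/q[2]
def st():
    s=readout.get_state(); Rm=R.from_rotvec(s['tool_rot']).as_matrix()
    print('t',s['time'],'pos',np.round(s['position'],4),'F',np.round(s['ft_force'],1),'g',s['grip_width']); print(np.round(Rm,3)); return s,Rm
E
python3 - <<'E'
from h import *
st(); print(ctrl.finger_overhang, [a for a in dir(ctrl) if a[0]!='_'])
for c in('scene','top'):
    snap(c,c+'0.png')
    print(np.round(viewer.camera_params(c)['cam_to_world'],3).tolist())
for c in('top','scene'):
    for l in('parts_box','lid_handle','clip_nr','hub','oil_can'):
        for f in (nets.place_of,):
            for r in f(c,l)[:4]:print(c,l,np.round(r['centre'],3),round(r['conf'],2),np.round(proj(c,r['centre'])))
print(readout.get_state()['time'])
E
```

```text
pics
t 0.0 pos [ 0.2121 -0.6139  0.2325] F [0.  0.  0.9] g 1.0015569946671583
[[-0.001  0.945  0.327]
 [ 0.002  0.327 -0.945]
 [-1.    -0.    -0.002]]
0.011 ['MotionError', 'finger_overhang']
[[-0.117, 0.858, -0.5, 1.321], [0.993, 0.094, -0.071, 0.087], [-0.014, -0.504, -0.863, 1.351], [0.0, 0.0, 0.0, 1.0]]
[[0.009, -0.997, 0.08, 0.493], [-1.0, -0.008, 0.014, -0.033], [-0.014, -0.08, -0.997, 1.21], [0.0, 0.0, 0.0, 1.0]]
top parts_box [ 0.519  0.199 -0.   ] 0.87 [176. 216.]
top lid_handle [ 0.77  -0.235  0.044] 0.87 [323. 131.]
top lid_handle [ 0.413 -0.477  0.04 ] 0.76 [409. 255.]
top lid_handle [ 0.481 -0.205  0.04 ] 0.61 [313. 230.]
top lid_handle [ 0.76  -0.03   0.001] 0.45 [253. 138.]Traceback (most recent call last):
  File "<stdin>", line 9, in <module>
ValueError: it knows: bearing, hub, lid_handle, lid_seat, oil_can, parts_box, spanner
```

View pics/top0.png

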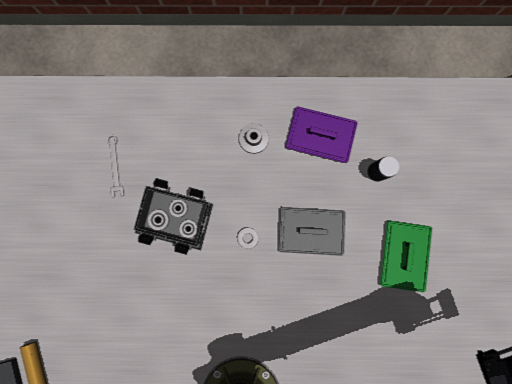

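View pics/scene0.png

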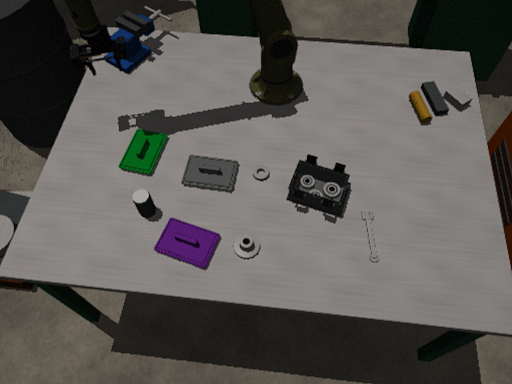

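The lid look-alikes in the top picture are purple (321,134), green (407,256) and grey (311,230). The grey one fits the description. I'll measure it and the box, and check with a close crop.

Run:
```python
from h import *
w,im=world('top')
cv2.imwrite('pics/crop1.png',cv2.resize(im[170:270,120:360,::-1],None,fx=3.3,fy=3.3,interpolation=cv2.INTER_CUBIC))
def rect(m,n):
    p=w[m][:,:2].astype(np.float32); r=cv2.minAreaRect(p*1000); print(n,m.sum(),r, 'z',np.percentile(w[m][:,2],[5,50,95]).round(4)); return r
print('bench z',np.nanmedian(w[280:300,100:180,2]))
X,Y,Z=w[...,0],w[...,1],w[...,2]
v,u=np.mgrid[:384,:512]
lid=(u>270)&(u<350)&(v>200)&(v<262)&(Z>0.006)
rect(lid,'lid'); rect(lid&(Z>0.033),'handle'); rect(lid&(Z>0.006)&(Z<.03),'plate')
print(np.round(Z[225:236,290:335:3],3))
bx=(u>125)&(u<220)&(v>170)&(v<260)
print(np.histogram(Z[bx],bins=np.arange(-.01,.12,.005)))
rect(bx&(Z>.076)&(Z<.1),'rim+clips')
print(np.round(Z[176:256:4,130:216:4]*1000).astype(int))
```

```text
bench z 0.0007452945171907421
lid 2966 ((470.91729736328125, -202.15264892578125), (227.9336700439453, 156.347900390625), 89.96560668945312) z [0.0126 0.0177 0.0446]
handle 159 ((479.8155822753906, -202.2438507080078), (77.85149383544922, 15.846471786499023), 87.37321472167969) z [0.0445 0.0475 0.0511]
plate 2807 ((470.91729736328125, -202.15264892578125), (227.9336700439453, 156.347900390625), 89.96560668945312) z [0.0125 0.0175 0.0216]
[[0.019 0.015 0.016 0.017 0.02  0.022 0.018 0.02  0.018 0.019 0.018 0.016
  0.019 0.014 0.018]
 [0.021 0.018 0.018 0.019 0.017 0.018 0.018 0.019 0.017 0.018 0.017 0.02
  0.018 0.016 0.019]
 [0.018 0.019 0.018 0.019 0.018 0.021 0.021 0.022 0.017 0.019 0.015 0.018
  0.015 0.019 0.018]
 [0.018 0.015 0.02  0.045 0.046 0.049 0.046 0.042 0.02  0.019 0.021 0.021
  0.021 0.017 0.014]
 [0.018 0.023 0.016 0.048 0.047 0.05  0.049 0.047 0.047 0.047 0.047 0.047
  0.045 0.021 0.018]
 [0.018 0.016 0.017 0.045 0.047 0.053 0.049 0.051 0.047 0.049 0.046 0.051
  0.046 0.016 0.018]
 [0.017 0.018 0.018 0.048 0.05  0.049 0.047 0.048 0.045 0.045 0.049 0.047
  0.05  0.017 0
[... 9878 characters left out ...]
  105
                    79                   18                    0
                     0                    2                    2
                     3]
 [                   2                   -2                   -2
                     1                   -2                   -1
                     0                    0                    5
                     2                    4                    2
                    93                   94                   96
                     2                   -2                   -1
                     2                    2                    1
                    -1]]<stdin>:15: RuntimeWarning: invalid value encountered in cast
```

Run:
```python
from h import *
snap('top','t2.png')
for l in('lid_handle','lid_seat','parts_box'):
    for r in nets.place_of('top',l)[:4]:print(l,np.round(r['centre'],4),round(r['conf'],2))
snap('scene','s2.png')
for l in('lid_handle','lid_seat','parts_box'):
    for r in nets.place_of('scene',l)[:4]:print(l,np.round(r['centre'],4),round(r['conf'],2))
```

```text
lid_handle [ 0.7695 -0.2319  0.0441] 0.89
lid_handle [ 0.4802 -0.2065  0.0377] 0.77
lid_handle [ 0.4132 -0.4778  0.0454] 0.61
lid_seat [ 0.4798 -0.201   0.0105] 0.96
lid_seat [ 0.7694 -0.2348  0.0106] 0.86
lid_seat [ 0.4126 -0.4771  0.0103] 0.82
parts_box [ 0.5205  0.1962 -0.0017] 0.61
lid_handle [ 0.4125 -0.4775  0.0438] 0.96
lid_handle [ 0.4831 -0.2042  0.0429] 0.81
lid_handle [ 0.7656 -0.2312  0.0418] 0.57
lid_seat [ 0.4837 -0.2041  0.0106] 0.85
lid_seat [ 0.7687 -0.2318  0.0102] 0.82
lid_seat [ 0.4131 -0.477   0.0131] 0.64
parts_box [0.5194 0.2008 0.0006] 0.91
```

View pics/crop1.png

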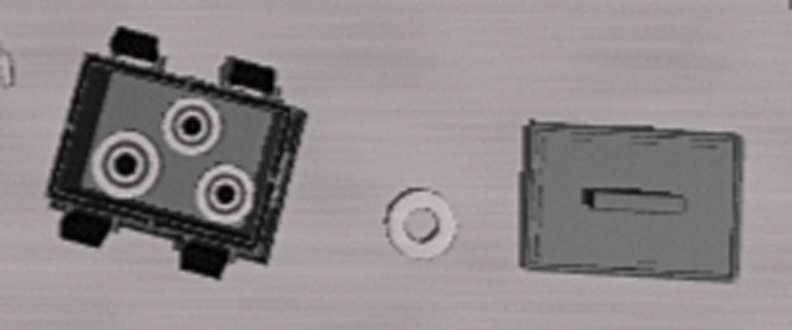

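The crop shows the plain grey lid (about px (311,230) in the full picture). Its handle is at (0.480,-0.202) with yaw about -2.6°. The box is at about (0.519,0.198) with yaw about -14° and all four clips out. I'll move above the lid.

```bash
python3 -m creep '[{"linear":[0.06,0.388,-0.302],"twist":[-68,0,0],"fingers":-1},{"linear":[0.06,0.388,-0.302],"twist":[-68,0,0],"fingers":-1},{"linear":[0.06,0.388,-0.302],"twist":[-68,0,0],"fingers":-1},{"linear":[0.06,0.388,-0.302],"twist":[-68,0,0],"fingers":-1},{"linear":[0.06,0.388,-0.302],"twist":[-68,0,0],"fingers":-1},{"linear":[0.06,0.388,-0.302],"twist":[-68,0,0],"fingers":-1},{"linear":[0.06,0.388,-0.302],"twist":[-68,0,0],"fingers":-1},{"linear":[0.06,0.388,-0.302],"twist":[-68,0,0],"fingers":-1}]' 20
python3 - <<'E'
from h import *
s,Rm=st(); z=Rm[:,2]; print('z ang',np.degrees(np.arctan2(z[1],z[0])))
print(Rm.T@(np.array([.48,-.202,.15])-s['position']))
E
```

```text
time: 1.27
position: [0.3935, -0.3352, 0.1933]
tool_rot: [0.181, 1.563, -0.183]
ft_force: [0.6, 0.0, 0.5]
grip_width: 1.001
t 1.2667 pos [ 0.3935 -0.3352  0.1933] F [0.6 0.  0.5] g 1.0013658740151368
[[ 0.     0.23   0.973]
 [-0.001  0.973 -0.23 ]
 [-1.    -0.001  0.001]]
z ang -13.292550422081359
[0.04324348 0.14957801 0.0535336 ]
```

```bash
python3 -m creep '[{"linear":[0.03,0.15,0.0535],"twist":[-10.7,0,0],"fingers":-1},{"linear":[0.03,0.15,0.0535],"twist":[-10.7,0,0],"fingers":-1},{"linear":[0.03,0.15,0.0535],"twist":[-10.7,0,0],"fingers":-1},{"linear":[0.03,0.15,0.0535],"twist":[-10.7,0,0],"fingers":-1},{"linear":[0.03,0.15,0.0535],"twist":[-10.7,0,0],"fingers":-1},{"linear":[0.03,0.15,0.0535],"twist":[-10.7,0,0],"fingers":-1}]'
python3 - <<'E'
from h import *
s,Rm=st(); z=Rm[:,2]; print('z ang',np.degrees(np.arctan2(z[1],z[0])))
snap('wrist','w1.png')
for r in nets.place_of('wrist','lid_handle')[:2]+nets.place_of('wrist','lid_seat')[:2]:print(np.round(r['centre'],4),r['conf'])
w,im=world('wrist'); Z=w[...,2]
m=(Z>.035)&(Z<.06)&(w[...,0]>.42)&(w[...,0]<.54)&(abs(w[...,1]+.202)<.06)
print(m.sum(),cv2.minAreaRect(w[m][:,:2].astype(np.float32)*1000),np.nanmedian(Z[m]))
m=(Z>.005)&(Z<.03)&(abs(w[...,0]-.48)<.15)&(abs(w[...,1]+.202)<.14)
print(m.sum(),cv2.minAreaRect(w[m][:,:2].astype(np.float32)*1000),np.nanmedian(Z[m]))
E
```

```text
time: 1.77
position: [0.4811, -0.2011, 0.163]
tool_rot: [0.036, 1.571, -0.035]
ft_force: [-0.5, -0.9, -0.1]
grip_width: 1.0
t 1.7667 pos [ 0.4811 -0.2011  0.163 ] F [-0.5 -0.9 -0.1] g 0.9999066826625633
[[-0.     0.045  0.999]
 [ 0.001  0.999 -0.045]
 [-1.     0.001 -0.   ]]
z ang -2.604746899126753
[ 0.48   -0.2024  0.0412] 0.91
[ 0.482  -0.2018  0.0073] 0.83
1326 ((481.6557922363281, -203.1608428955078), (79.68009185791016, 15.391300201416016), 87.18299865722656) 0.04747505077635075
17548 ((481.3353271484375, -203.32598876953125), (192.40255737304688, 133.25563049316406), 87.29644012451172) 0.017380586462492742
```

View pics/w1.png

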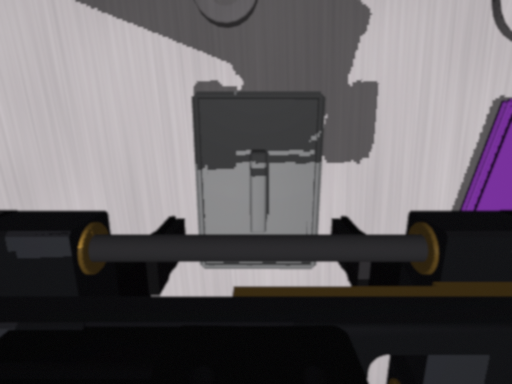

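The wrist view shows the grey lid at px (258,180) between the jaws, with the bar across the opening. The yaw matches, so I'll lower and grip.

```bash
python3 -m creep '[{"linear":[0.04,-0.002,0],"twist":[0,0,0],"fingers":-1},{"linear":[0.08,-0.002,0],"twist":[0,0,0],"fingers":-1},{"linear":[0.11,-0.002,0],"twist":[0,0,0],"fingers":-1},{"linear":[0.129,-0.002,0],"twist":[0,0,0],"fingers":-1},{"linear":[0.129,-0.002,0],"twist":[0,0,0],"fingers":-1},{"linear":[0.129,-0.002,0],"twist":[0,0,0],"fingers":-1}]'
python3 -c "
from h import *
st()"
```

```text
time: 2.42
position: [0.479, -0.2073, 0.0337]
tool_rot: [0.043, 1.572, -0.042]
ft_force: [0.1, 0.3, 0.5]
grip_width: 0.999
t 2.4167 pos [ 0.479  -0.2073  0.0337] F [0.1 0.3 0.5] g 0.9987694269695061
[[-0.001  0.054  0.999]
 [ 0.     0.999 -0.054]
 [-1.     0.    -0.001]]
```

```bash
python3 -m creep '[{"linear":[0,0.002,0],"twist":[0,0,0],"fingers":-1},{"linear":[0,0.004,0],"twist":[0,0,0],"fingers":-1},{"linear":[0,0.004,0],"twist":[0,0,0],"fingers":-1}]' 40
python3 -m creep '[{"linear":[0,0,0],"twist":[0,0,0],"fingers":1},{"linear":[0,0,0],"twist":[0,0,0],"fingers":1},{"linear":[0,0,0],"twist":[0,0,0],"fingers":1},{"linear":[0,0,0],"twist":[0,0,0],"fingers":1},{"linear":[0,0,0],"twist":[0,0,0],"fingers":1},{"linear":[0,0,0],"twist":[0,0,0],"fingers":1},{"linear":[0,0,0],"twist":[0,0,0],"fingers":1},{"linear":[0,0,0],"twist":[0,0,0],"fingers":1}]' 40
python3 -c "
from h import *
st()"
```

```text
time: 2.67
position: [0.4806, -0.2019, 0.0351]
tool_rot: [0.04, 1.569, -0.041]
ft_force: [0.6, 0.4, -0.4]
grip_width: 1.001
time: 3.33
position: [0.4802, -0.2018, 0.0341]
tool_rot: [0.04, 1.57, -0.04]
ft_force: [-0.0, 0.1, -0.2]
grip_width: 0.477
t 3.3333 pos [ 0.4802 -0.2018  0.0341] F [-0.   0.1 -0.2] g 0.477491952298434
[[-0.     0.051  0.999]
 [-0.     0.999 -0.051]
 [-1.    -0.    -0.   ]]
```

```bash
python3 -m creep '[{"linear":[0,0,0],"twist":[0,0,0],"fingers":1},{"linear":[0,0,0],"twist":[0,0,0],"fingers":1},{"linear":[0,0,0],"twist":[0,0,0],"fingers":1},{"linear":[0,0,0],"twist":[0,0,0],"fingers":1},{"linear":[0,0,0],"twist":[0,0,0],"fingers":1},{"linear":[0,0,0],"twist":[0,0,0],"fingers":1},{"linear":[0,0,0],"twist":[0,0,0],"fingers":1}]' 40
python3 -m creep '[{"linear":[-0.03,0,0],"twist":[0,0,0],"fingers":1},{"linear":[-0.06,0,0],"twist":[0,0,0],"fingers":1},{"linear":[-0.1,0,0],"twist":[0,0,0],"fingers":1},{"linear":[-0.14,0,0],"twist":[0,0,0],"fingers":1},{"linear":[-0.18,0,0],"twist":[0,0,0],"fingers":1},{"linear":[-0.18,0,0],"twist":[0,0,0],"fingers":1}]' 40
python3 - <<'E'
from h import *
s,Rm=st(); snap('wrist','w2.png')
snap('top','t3.png')
w,im=world('top');Z=w[...,2];v,u=np.mgrid[:384,:512]
bx=(u>125)&(u<220)&(v>170)&(v<260)
# inner mouth: points below .03 inside ; use rim ring z .076-.09
m=bx&(Z>.076)&(Z<.11)
r=cv2.minAreaRect(w[m][:,:2].astype(np.float32)*1000);print(r)
for yaw in (-12,-13,-14,-15,-16):
    a=np.radians(yaw); c=np.array([.519,.198]); q=(w[...,:2]-c)@np.array([[np.cos(a),-np.sin(a)],[np.sin(a),np.cos(a)]])
    rim=bx&(Z>.076)&(Z<.09)
    x,y=q[rim].T
    print(yaw,[np.round(np.percentile(t,[2,98])*1000,1) for t in (x[abs(y)<.025],y[abs(x)<.05])])
    # straightness of the end edges & bins
    for sgn in(1,-1):
        e=rim&(q[...,1]*sgn>.08)&(abs(q[...,0])<.05); pf=np.polyfit(q[e][:,0],q[e][:,1],1); print('  end slope deg',np.degrees(pf[0]),pf[1]*1000,e.sum())
E
```

```text
time: 3.92
position: [0.4804, -0.2018, 0.0342]
tool_rot: [0.04, 1.57, -0.04]
ft_force: [0.2, -0.8, -0.8]
grip_width: 0.174
time: 4.42
position: [0.4841, -0.2031, 0.2223]
tool_rot: [0.035, 1.559, -0.045]
ft_force: [2.2, -0.8, -2.8]
grip_width: 0.18
t 4.4167 pos [ 0.4841 -0.2031  0.2223] F [ 2.2 -0.8 -2.8] g 0.17998136951985674
[[ 0.011  0.051  0.999]
 [-0.006  0.999 -0.051]
 [-1.    -0.006  0.012]]
((518.729248046875, 197.83456420898438), (188.46719360351562, 183.24610900878906), 76.0232925415039)
-12 [array([-63.9,  63.4]), array([-95. ,  93.5])]
  end slope deg -2.047542269360412 88.71470178081385 125
  end slope deg -2.067743296788255 -90.70441390986491 110
-13 [array([-63.9,  63.4]), array([-94.6,  93.5])]
  end slope deg -1.0496190350688444 88.69464337635954 125
  end slope deg -1.038705241846954 -90.61377456645032 110
-14 [array([-63.9,  63.5]), array([-94.1,  93.5])]
  end slope deg -0.025045351932087408 88.62650802913764 124
  end slope deg -0.0791065869861181 -90.62240159912484 110
-15 [array([-63.6,  63.4]), array([-94.3,  93.3])]
  end slope deg 1.0036867818179862 88.71011386493934 124
  end slope deg 0.9381122461263431 -90.55347686039997 109
-16 [array([-63.6,  63.8]), array([-94.6,  94.1])]
  end slope deg 2.070725425994445 88.72815626959571 126
  end slope deg 1.797359480653006 -90.64809278049034 109
```

View pics/w2.png

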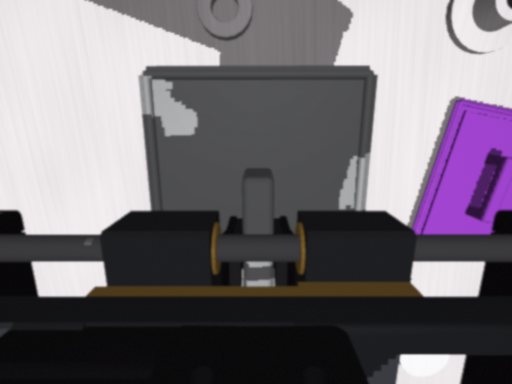

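The lid is held. I'll carry it toward the box, stop part way and look at the mouth with the wrist camera.

```bash
python3 -m creep '[{"linear":[0,0.04,0.002],"twist":[3,0,0],"fingers":1},{"linear":[0,0.08,0.004],"twist":[7,0,0],"fingers":1},{"linear":[0,0.12,0.006],"twist":[11.1,0,0],"fingers":1},{"linear":[0,0.16,0.008],"twist":[11.1,0,0],"fingers":1},{"linear":[0,0.19,0.009],"twist":[11.1,0,0],"fingers":1},{"linear":[0,0.2,0.009],"twist":[11.1,0,0],"fingers":1},{"linear":[0,0.2,0.009],"twist":[11.1,0,0],"fingers":1},{"linear":[0,0.2,0.009],"twist":[11.1,0,0],"fingers":1}]' 40
cat > box.py <<'E'
from h import *
def boxfit(cam,c0=(.519,.197),yaw0=-14):
    w,im=world(cam);Z=w[...,2]
    c=np.array(c0);yaw=yaw0
    for it in range(4):
        a=np.radians(yaw);M=np.array([[np.cos(a),-np.sin(a)],[np.sin(a),np.cos(a)]])
        q=(w[...,:2]-c)@M
        rim=(Z>.072)&(Z<.09)&(abs(q[...,0])<.075)&(abs(q[...,1])<.1)
        if it==0: print('rim z',np.nanmedian(Z[rim]),rim.sum())
        X,Y=q[...,0],q[...,1]
        ends=[];sl=[]
        for s in(1,-1):
            e=rim&(Y*s>.08)&(abs(X)<.045)
            if e.sum()>20:
                p=np.polyfit(q[e][:,0],q[e][:,1],1);sl.append(-np.degrees(p[0])*-1);ends.append(s*np.percentile(q[e][:,1]*s,97));
            else: ends.append(None)
        sides=[]
        for s in(1,-1):
            e=rim&(X*s>.053)&(X*s<.066)&(abs(Y)<.028)
            sides.append(s*np.percentile(X[e]*s,97) if e.sum()>10 else None)
        print(it,'c',c.round(4),'yaw',round(yaw,2),'slopes',np.round(sl,2),'ends',ends,'sides',sides)
        if sl: yaw+=np.mean(sl)
        d=np.zeros(2)
        if None not in sides:d[0]=sum(sides)/2
        if None not in ends:d[1]=sum(ends)/2
        c=c+M@d
    return c,yaw
E
python3 - <<'E'
from box import *
s,Rm=st();z=Rm[:,2]; print('z ang',np.degrees(np.arctan2(z[1],z[0])))
snap('wrist','w3.png'); print('W',boxfit('wrist'))
for r in nets.place_of('wrist','parts_box'):print(np.round(r['centre'],4),r['conf'])
snap('top','t4.png');print('T',boxfit('top'))
E
```

```text
time: 5.18
position: [0.4981, -0.0031, 0.2122]
tool_rot: [0.191, 1.566, -0.192]
ft_force: [0.3, -0.2, -2.6]
grip_width: 0.174
t 5.1833 pos [ 0.4981 -0.0031  0.2122] F [ 0.3 -0.2 -2.6] g 0.17413599935552873
[[-0.004  0.242  0.97 ]
 [-0.     0.97  -0.242]
 [-1.    -0.001 -0.004]]
z ang -13.983564480090408
rim z 0.08197287055451052 1865
0 c [0.519 0.197] yaw -14 slopes [] ends [None, None] sides [None, None]
1 c [0.519 0.197] yaw -14 slopes [] ends [None, None] sides [None, None]
2 c [0.519 0.197] yaw -14 slopes [] ends [None, None] sides [None, None]
3 c [0.519 0.197] yaw -14 slopes [] ends [None, None] sides [None, None]
W (array([0.519, 0.197]), -14)
rim z 0.08317103541408366 680
0 c [0.519 0.197] yaw -14 slopes [0.02 1.01] ends [np.float64(0.0942294231391512), np.float64(-0.09214346802404934)] sides [np.float64(0.06330257176190683), np.float64(-0.06396683018410275)]
1 c [0.5189 0.1981] yaw -13.49 slopes [-0.83  0.5 ] ends [np.float64(0.09299222064657993), np.float64(-0.09313166012663597)] sides [np.float64(0.06358424589818842), np.float64(-0.06362748365683023)]
2 c [0.5189 0.198 ] yaw -13.65 slopes [-0.67  0.66] ends [np.float64(0.09309767402750743), np.float64(-0.09311052490074419)] sides [np.float64(0.06363174406650136), np.float64(-0.0635812406983276)]
3 c [0.5189 0.198 ] yaw -13.65 slopes [-0.66  0.66] ends [np.float64(0.0931049524767109), np.float64(-0.09310409960954348)] sides [np.float64(0.06360677679794692), np.float64(-0.06360664211425603)]
T (array([0.51891596, 0.19801779]), np.float64(-13.652524051840484))
```

View pics/w3.png

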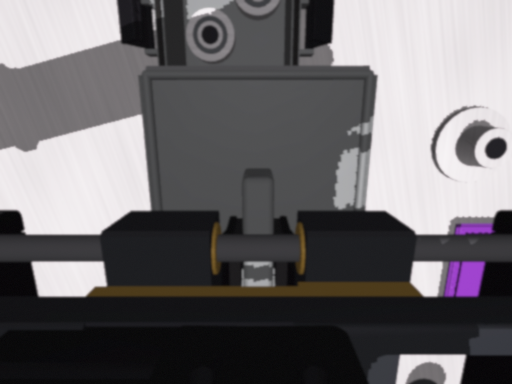

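Run:
```python
from box import *
w,im=world('wrist')
a=np.radians(-14.0);M=np.array([[np.cos(a),-np.sin(a)],[np.sin(a),np.cos(a)]])
q=(w[...,:2]-np.array([.519,.197]))@M; X,Y,Z=q[...,0]*1000,q[...,1]*1000,w[...,2]*1000
rim=(Z>74)&(Z<90)&(abs(X)<75)&(abs(Y)<90)
for y0 in range(-90,10,8):
    e=rim&(Y>y0)&(Y<y0+8)
    if e.sum()>20:
        x=X[e]; print(y0,e.sum(), [np.round(np.percentile(x[x*s>0],[3,97]),1) if (x*s>0).sum()>5 else None for s in(-1,1)])
# lid: plate top
p=M.T@(np.array([.4981,-.0031])-np.array([.519,.197]))*1000; print('tcp in box',p)
lid=(Z>170)&(Z<215)&(Y<-60)
print(np.percentile(Z[lid],[5,50,95]))
for y0 in range(-200,-90,10):
    e=lid&(Y>y0)&(Y<y0+10)
    if e.sum()>20: print(y0,e.sum(),np.round(np.percentile(X[e]-p[0],[1,99]),1))
for x0 in range(-50,50,10):
    e=lid&(X-p[0]>x0)&(X-p[0]<x0+10)
    if e.sum()>20: print('x',x0,(Y[e]-p[1]).max().round(1),Z[e][np.argmax(Y[e])])
```

```text
-90 73 [array([-61.9, -54.7]), array([57.3, 64.7])]
-82 203 [array([-62.6, -54.5]), array([57.2, 64.5])]
-74 300 [array([-74.3, -54.6]), array([57.2, 74.3])]
-66 239 [array([-74.7, -54.5]), array([57.1, 64.8])]
-58 234 [array([-74.7, -54.6]), array([57.1, 64.6])]
-50 240 [array([-74.6, -54.7]), array([57.2, 65.1])]
-42 248 [array([-74.6, -54.6]), array([57.2, 64.9])]
-34 102 [array([-74.5, -54.7]), array([57.2, 72.5])]
tcp in box [  28.12939063 -199.21234245]
[191.30770005 195.28690014 196.59561595]
-200 283 [-23.2  23.9]
-190 2510 [-64.3  64.9]
-180 3007 [-64.7  65.1]
-170 3376 [-64.5  65.1]
-160 3799 [-64.4  65. ]
-150 4050 [-64.4  64.7]
-140 4137 [-64.4  64.7]
-130 4417 [-64.4  64.8]
-120 4574 [-64.4  64.7]
-110 2328 [-61.1  61.9]
x -50 94.4 191.93045865346596
x -40 94.4 192.08992788799304
x -30 94.6 191.08756024445896
x -20 94.5 191.69921933287242
x -10 94.6 190.95495304803296
x 0 94.5 191.63194668603384
x 10 95.0 191.74972719363436
x 20 95.0 191.59201769418536
x 30 95.1 191.043396181002
x 40 95.1 190.97239344494554
```

```bash
python3 -m creep '[{"linear":[0,0.04,-0.006],"twist":[0,0,0],"fingers":1},{"linear":[0,0.08,-0.012],"twist":[0,0,0],"fingers":1},{"linear":[0,0.12,-0.018],"twist":[0,0,0],"fingers":1},{"linear":[0,0.16,-0.024],"twist":[0,0,0],"fingers":1},{"linear":[0,0.19,-0.026],"twist":[0,0,0],"fingers":1},{"linear":[0,0.199,-0.027],"twist":[0,0,0],"fingers":1},{"linear":[0,0.199,-0.027],"twist":[0,0,0],"fingers":1},{"linear":[0,0.199,-0.027],"twist":[0,0,0],"fingers":1}]' 40
python3 -m creep '[{"linear":[0.03,0,0],"twist":[0,0,0],"fingers":1},{"linear":[0.06,0,0],"twist":[0,0,0],"fingers":1},{"linear":[0.075,0,0],"twist":[0,0,0],"fingers":1},{"linear":[0.082,0,0],"twist":[0,0,0],"fingers":1},{"linear":[0.082,0,0],"twist":[0,0,0],"fingers":1}]' 40
python3 - <<'E'
from h import *
s,Rm=st();z=Rm[:,2]; print('z ang',np.degrees(np.arctan2(z[1],z[0])))
snap('wrist','w4.png'); snap('scene','s4.png',(260,130,390,240),5)
E
```

```text
time: 6.0
position: [0.5218, 0.1952, 0.2135]
tool_rot: [0.192, 1.563, -0.195]
ft_force: [-0.8, -0.4, -3.0]
grip_width: 0.175
time: 6.42
position: [0.5209, 0.1937, 0.1303]
tool_rot: [0.193, 1.565, -0.198]
ft_force: [-0.3, -0.7, -2.6]
grip_width: 0.174
t 6.4167 pos [0.5209 0.1937 0.1303] F [-0.3 -0.7 -2.6] g 0.17382457482366712
[[-0.003  0.246  0.969]
 [-0.002  0.969 -0.246]
 [-1.    -0.003 -0.003]]
z ang -14.257515293712869
```

View pics/w4.png

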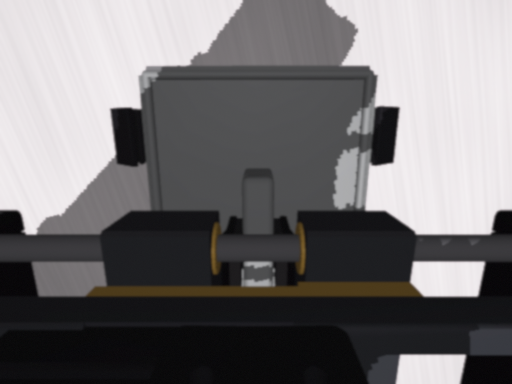

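View pics/s4.png

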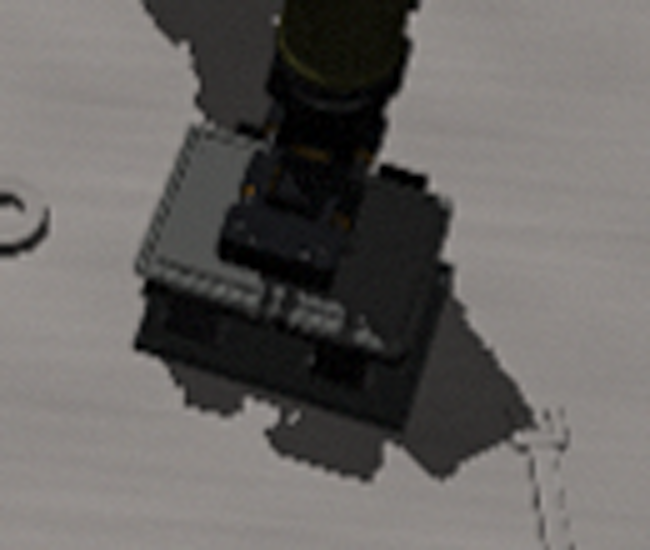

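```bash
python3 -m creep '[{"linear":[0,0,0],"twist":[0,0,0],"fingers":1},{"linear":[0,0,0],"twist":[0,0,0],"fingers":1}]' 40
python3 -m creep '[{"linear":[0,0,0],"twist":[0,0,0],"fingers":1}]' 40
```

```text
time: 6.68
position: [0.5225, 0.1971, 0.1336]
tool_rot: [0.193, 1.56, -0.192]
ft_force: [-0.4, 0.5, -1.6]
grip_width: 0.178
time: 6.77
position: [0.5222, 0.1972, 0.1333]
tool_rot: [0.193, 1.56, -0.192]
ft_force: [0.1, 0.6, -2.3]
grip_width: 0.179
```

```bash
python3 -m creep '[{"linear":[0,-0.001,-0.002],"twist":[0,0,0],"fingers":1},{"linear":[0,-0.001,-0.002],"twist":[0,0,0],"fingers":1},{"linear":[0,-0.001,-0.002],"twist":[0,0,0],"fingers":1},{"linear":[0,-0.001,-0.002],"twist":[0,0,0],"fingers":1}]' 40
python3 - <<'E'
from h import *
s,Rm=st();z=Rm[:,2]; print('z ang',np.degrees(np.arctan2(z[1],z[0])))
E
```

```text
time: 7.1
position: [0.5193, 0.1966, 0.1322]
tool_rot: [0.192, 1.562, -0.192]
ft_force: [-0.3, -0.6, -3.7]
grip_width: 0.178
t 7.1 pos [0.5193 0.1966 0.1322] F [-0.3 -0.6 -3.7] g 0.1776622319286341
[[ 0.     0.242  0.97 ]
 [-0.     0.97  -0.242]
 [-1.    -0.     0.   ]]
z ang -14.030128991948008
```

```bash
python3 -m creep '[{"linear":[0.004,0,0.0005],"twist":[0,0,0],"fingers":1},{"linear":[0.008,0,0.0005],"twist":[0,0,0],"fingers":1},{"linear":[0.011,0,0.0005],"twist":[0,0,0],"fingers":1},{"linear":[0.013,0,0.0005],"twist":[0,0,0],"fingers":1},{"linear":[0.015,0,0.0005],"twist":[0,0,0],"fingers":1},{"linear":[0.016,0,0.0005],"twist":[0,0,0],"fingers":1}]' 40
python3 -m creep '[{"linear":[0.001,0,0],"twist":[0,0,0],"fingers":1},{"linear":[0.002,0,0],"twist":[0,0,0],"fingers":1},{"linear":[0.003,0,0],"twist":[0,0,0],"fingers":1}]' 40
```

```text
time: 7.6
position: [0.5196, 0.1966, 0.1157]
tool_rot: [0.192, 1.563, -0.192]
ft_force: [-0.8, 0.7, -2.4]
grip_width: 0.177
time: 7.85
position: [0.52, 0.1973, 0.1138]
tool_rot: [0.193, 1.561, -0.191]
ft_force: [-0.8, 2.8, 1.7]
grip_width: 0.179
```

```bash
python3 -m creep '[{"linear":[0,0.0015,0],"twist":[0,0,0],"fingers":1},{"linear":[0.001,0.0015,0],"twist":[0,0,0],"fingers":1},{"linear":[0.002,0.0015,0],"twist":[0,0,0],"fingers":1},{"linear":[0.002,0.0015,0],"twist":[0,0,0],"fingers":1}]' 40
```

```text
time: 8.18
position: [0.5201, 0.1977, 0.1106]
tool_rot: [0.192, 1.563, -0.193]
ft_force: [0.3, 0.5, -3.3]
grip_width: 0.177
```

```bash
python3 -m creep '[{"linear":[0.001,0,0],"twist":[0,0,0],"fingers":1},{"linear":[0.001,0,0],"twist":[0,0,0],"fingers":1}]' 40
python3 - <<'E'
from h import *
s,Rm=st();z=Rm[:,2]; print('z ang',np.degrees(np.arctan2(z[1],z[0])));print(s['torque'])
snap('scene','s5.png',(260,130,390,240),5)
E
```

```text
time: 8.35
position: [0.52, 0.1977, 0.1097]
tool_rot: [0.192, 1.563, -0.193]
ft_force: [0.3, 0.6, -3.0]
grip_width: 0.174
t 8.35 pos [0.52   0.1977 0.1097] F [ 0.3  0.6 -3. ] g 0.17445655917638506
[[-0.     0.243  0.97 ]
 [-0.     0.97  -0.243]
 [-1.    -0.    -0.   ]]
z ang -14.047329603849823
[ 0.00762554 -0.09997437  0.0469766 ]
```

View pics/s5.png

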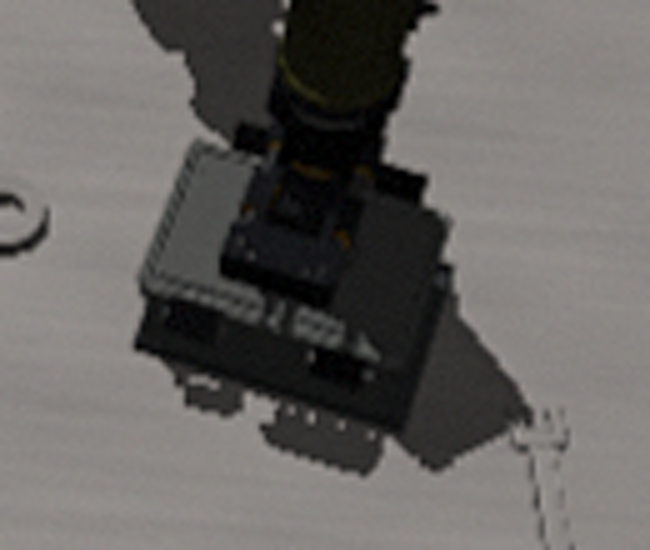

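The lip went in with no side force. I'll lower until the gasket takes the weight, then release.

```bash
python3 -m creep '[{"linear":[0.0007,0,0],"twist":[0,0,0],"fingers":1},{"linear":[0.0015,0,0],"twist":[0,0,0],"fingers":1},{"linear":[0.0015,0,0],"twist":[0,0,0],"fingers":1}]' 40
```

```text
time: 8.65
position: [0.5201, 0.1977, 0.1089]
tool_rot: [0.192, 1.562, -0.193]
ft_force: [-0.9, -1.2, 1.3]
grip_width: 0.181
```

```bash
python3 -m creep '[{"linear":[0,0,0],"twist":[0,0,0],"fingers":-0.4},{"linear":[0,0,0],"twist":[0,0,0],"fingers":-0.4},{"linear":[0,0,0],"twist":[0,0,0],"fingers":-0.4},{"linear":[0,0,0],"twist":[0,0,0],"fingers":-0.4},{"linear":[0,0,0],"twist":[0,0,0],"fingers":-0.4},{"linear":[-0.02,0,0],"twist":[0,0,0],"fingers":-0.4},{"linear":[-0.06,0,0],"twist":[0,0,0],"fingers":0.5},{"linear":[-0.1,0,0],"twist":[0,0,0],"fingers":1}]' 40
python3 - <<'E'
from box import *
s,Rm=st()
snap('scene','s6.png',(260,130,390,240),5)
snap('wrist','w6.png')
w,im=world('wrist')
a=np.radians(-14.0);M=np.array([[np.cos(a),-np.sin(a)],[np.sin(a),np.cos(a)]])
q=(w[...,:2]-np.array([.520,.1964]))@M; X,Y,Z=q[...,0]*1000,q[...,1]*1000,w[...,2]*1000
for x0 in range(-110,111,10):
    print(x0,[ (int(np.median(Z[e])) if (e:=(abs(X-x0)<3)&(abs(Y-y0)<5)).sum()>3 else None) for y0 in range(-20,101,10)])
E
```

```text
time: 9.32
position: [0.5189, 0.1975, 0.2085]
tool_rot: [0.191, 1.566, -0.193]
ft_force: [1.2, 0.1, -0.2]
grip_width: 0.538
t 9.3167 pos [0.5189 0.1975 0.2085] F [ 1.2  0.1 -0.2] g 0.5376137894429005
[[-0.004  0.242  0.97 ]
 [-0.     0.97  -0.242]
 [-1.    -0.001 -0.003]]
-110 [0, 0, 0, 0, 0, None, None, None, None, 0, 0, 0, 0]
-100 [0, 0, 0, 0, 0, None, None, None, None, 0, 0, 0, 0]
-90 [0, 0, 0, 0, 0, None, 92, 92, 92, 92, 0, 0, 0]
-80 [None, None, None, 280, 283, 279, 278, 100, 100, 100, None, None, None]
-70 [None, None, None, None, None, 293, 290, 95, 95, 75, None, None, None]
-60 [91, 91, 91, 91, 91, 293, 291, 91, 91, 91, 91, 92, 45]
-50 [92, 92, 92, 92, 299, 309, 298, 92, 92, 92, 92, 91, 89]
-40 [92, 92, 92, 92, 299, 316, 299, 92, 92, 92, 92, 91, 89]
-30 [92, 92, 92, 92, 299, 316, 299, 92, 92, 92, 92, 91, 89]
-20 [92, 92, 248, 222, 92, 317, 291, 92, 92, 92, 92, 91, 90]
-10 [92, 92, 92, 92, 92, 316, 291, 92, 92, 92, 92, 91, 89]
0 [122, 122, 122, 122, 122, 316, 291, 92, 92, 92, 92, 91, 89]
10 [92, 92, 92, 92, 93, 316, 292, 92, 92, 92, 92, 91, 89]
20 [92, 92, 92, 92, 319, 314, 292, 92, 92, 92, 92, 91, 89]
30 [92, 92, 255, 257, 290, 310, 295, 92, 92, 92, 92, 90, 89]
40 [92, 93, 300, 92, 319, 312, 299, 92, 92, 92, 92, 90, 90]
50 [92, 93, 300, 92, 319, 312, 299, 92, 92, 92, 92, 91, 90]
60 [91, 91, 92, 91, 91, 300, 92, 91, 91, 91, 91, 91, 13]
70 [None, None, None, None, None, 294, 292, 96, 96, 75, 74, None, None]
80 [283, 291, 294, 281, 284, 281, 281, 100, 100, 100, None, None, 0]
90 [0, 0, 0, 0, 0, None, 92, 92, 92, 92, 0, 0, 0]
100 [0, 0, 0, 0, 0, None, None, None, None, 0, 0, 0, 0]
110 [0, 0, 0, 0, 0, None, None, None, None, 0, 0, 0, 0]
```

View pics/s6.png

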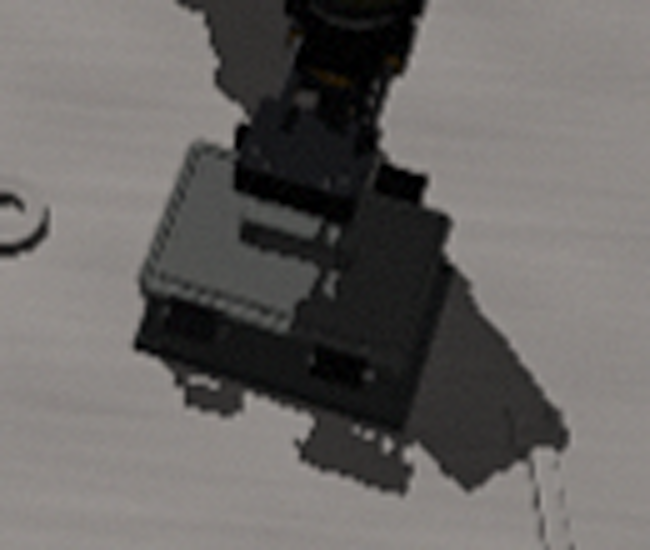

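View pics/w6.png

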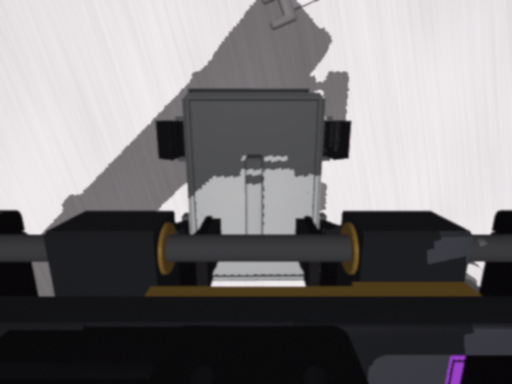

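The lid is flat: the panel is at 92 mm across and the handle top at 122 mm, so it's seated on the gasket. Next I'll go outside the (-x,-y) clip with the fingers shut.

```bash
python3 -m creep '[{"linear":[0,-0.018,-0.037],"twist":[0,0,0],"fingers":1},{"linear":[0,-0.036,-0.074],"twist":[0,0,0],"fingers":1},{"linear":[0,-0.053,-0.105],"twist":[0,0,0],"fingers":1},{"linear":[0,-0.053,-0.114],"twist":[0,0,0],"fingers":1},{"linear":[0,-0.053,-0.114],"twist":[0,0,0],"fingers":1},{"linear":[0,-0.053,-0.114],"twist":[0,0,0],"fingers":1},{"linear":[0,-0.053,-0.114],"twist":[0,0,0],"fingers":1},{"linear":[0,-0.053,-0.114],"twist":[0,0,0],"fingers":1}]' 60
cat > bf.py <<'E'
from box import *
import sys
def tb(s,c=(.520,.1964),yaw=-14.0):
    a=np.radians(yaw);M=np.array([[np.cos(a),-np.sin(a)],[np.sin(a),np.cos(a)]])
    return M.T@(np.array(s['position'][:2])-np.array(c))*1000
def clips(cam,c=(.520,.1964),yaw=-14.0):
    w,im=world(cam);a=np.radians(yaw);M=np.array([[np.cos(a),-np.sin(a)],[np.sin(a),np.cos(a)]])
    q=(w[...,:2]-np.array(c))@M; X,Y,Z=q[...,0]*1000,q[...,1]*1000,w[...,2]*1000
    for sx in(-1,1):
        for sy in(-1,1):
            e=(X*sx>50)&(X*sx<105)&(abs(Y-sy*52)<10)&(Z>82)&(Z<115)
            if e.sum()<5: print(sx,sy,'few');continue
            x=X[e]*sx;z=Z[e]; k=np.argsort(-x)[:max(3,len(x)//12)]
            print('clip',sx,sy,'n',e.sum(),'outer',np.percentile(x,97).round(1),'z there',np.median(z[k]).round(1),'zmax',np.percentile(z,97).round(1))
    # lid plate fit
    e=(abs(X)<75)&(abs(Y)<105)&(Z>82)&(Z<97)
    print('lidrect',cv2.minAreaRect(w[e][:,:2].astype(np.float32)*1000))
E
python3 - <<'E'
from bf import *
s,Rm=st();print('box frame',tb(s))
snap('top','t5.png',(120,160,230,270),6);clips('top')
snap('wrist','w7.png');clips('wrist')
E
```

```text
time: 10.08
position: [0.3977, 0.1745, 0.2087]
tool_rot: [0.193, 1.563, -0.191]
ft_force: [0.3, -0.3, 0.3]
grip_width: 0.007
t 10.0833 pos [0.3977 0.1745 0.2087] F [ 0.3 -0.3  0.3] g 0.0070522282501072776
[[-0.     0.242  0.97 ]
 [ 0.002  0.97  -0.242]
 [-1.     0.001 -0.001]]
box frame [-113.31754567  -50.84886435]
clip -1 -1 n 43 outer 91.4 z there 93.5 zmax 104.4
clip -1 1 n 99 outer 91.7 z there 93.4 zmax 105.6
clip 1 -1 n 94 outer 87.4 z there 93.0 zmax 105.3
clip 1 1 n 92 outer 89.2 z there 92.8 zmax 105.3
lidrect ((518.5628051757812, 196.40562438964844), (193.03713989257812, 146.26007080078125), 76.23236083984375)
clip -1 -1 n 836 outer 90.7 z there 92.1 zmax 103.6
clip -1 1 n 1108 outer 90.9 z there 91.6 zmax 103.7
clip 1 -1 n 740 outer 87.9 z there 94.3 zmax 103.7
clip 1 1 n 957 outer 88.9 z there 93.9 zmax 103.8
lidrect ((521.0160522460938, 197.84080505371094), (190.0515899658203, 146.6910858154297), 75.69982147216797)
```

View pics/t5.png

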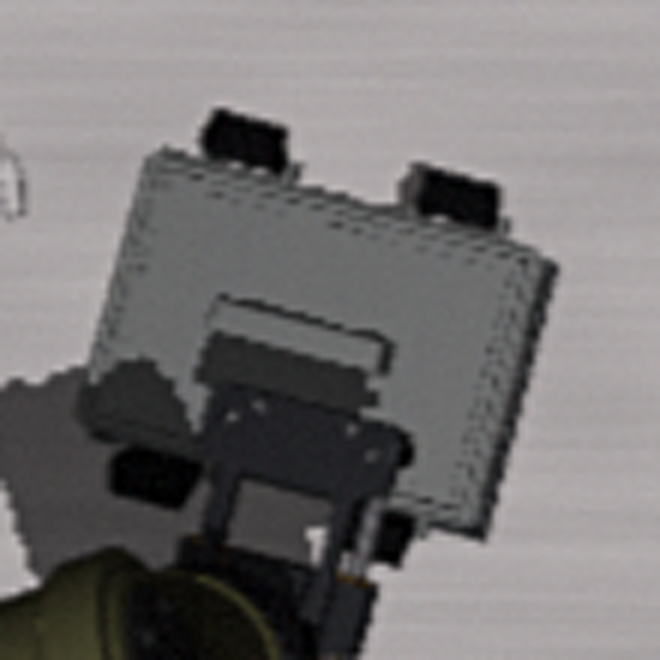

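View pics/w7.png

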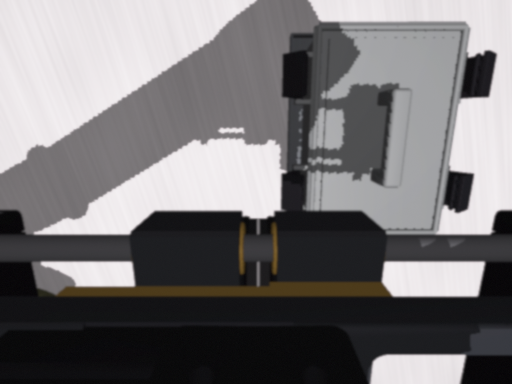

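The lid sits squarely on the box, all four clips are open, and the outer edges are about 91 mm out. I'll descend outside the first clip.

```bash
python3 -m creep '[{"linear":[0.035,0,0],"twist":[0,0,0],"fingers":1},{"linear":[0.07,0,0],"twist":[0,0,0],"fingers":1},{"linear":[0.1,0,0],"twist":[0,0,0],"fingers":1},{"linear":[0.112,0,0],"twist":[0,0,0],"fingers":1},{"linear":[0.112,0,0],"twist":[0,0,0],"fingers":1},{"linear":[0.112,0,0],"twist":[0,0,0],"fingers":1}]' 60
python3 - <<'E'
from bf import *
s,Rm=st();print('box frame',tb(s)); snap('wrist','w8.png')
E
```

```text
time: 10.68
position: [0.3966, 0.1746, 0.0963]
tool_rot: [0.193, 1.565, -0.191]
ft_force: [0.0, -0.5, 0.7]
grip_width: 0.006
t 10.6833 pos [0.3966 0.1746 0.0963] F [ 0.  -0.5  0.7] g 0.0055813570892608915
[[-0.002  0.242  0.97 ]
 [ 0.001  0.97  -0.242]
 [-1.     0.001 -0.003]]
box frame [-114.50277132  -51.03685931]
```

View pics/w8.png

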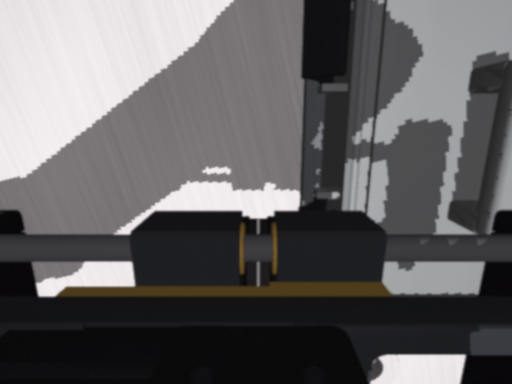

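```bash
python3 -m creep '[{"linear":[0,0,0.002],"twist":[0,0,0],"fingers":1},{"linear":[0,0,0.004],"twist":[0,0,0],"fingers":1},{"linear":[0,0,0.006],"twist":[0,0,0],"fingers":1},{"linear":[0,0,0.008],"twist":[0,0,0],"fingers":1},{"linear":[-0.001,0,0.010],"twist":[0,0,0],"fingers":1},{"linear":[-0.0015,0,0.012],"twist":[0,0,0],"fingers":1},{"linear":[-0.002,0,0.0135],"twist":[0,0,0],"fingers":1}]' 60
python3 -m creep '[{"linear":[-0.0003,0,0.001],"twist":[0,0,0],"fingers":1},{"linear":[-0.0006,0,0.002],"twist":[0,0,0],"fingers":1}]' 60
python3 -m creep '[{"linear":[-0.0003,0,0.001],"twist":[0,0,0],"fingers":1},{"linear":[-0.0006,0,0.002],"twist":[0,0,0],"fingers":1}]' 60
python3 - <<'E'
from bf import *
s,Rm=st();print('box frame',tb(s))
snap('top','t6.png',(120,160,230,270),6);clips('top')
E
```

```text
time: 11.32
position: [0.4099, 0.1708, 0.0988]
tool_rot: [0.192, 1.563, -0.193]
ft_force: [-2.0, -0.1, 1.1]
grip_width: 0.006
time: 11.48
position: [0.4113, 0.1705, 0.0992]
tool_rot: [0.192, 1.563, -0.192]
ft_force: [-1.9, 0.1, 1.8]
grip_width: 0.006
time: 11.65
position: [0.4133, 0.17, 0.0998]
tool_rot: [0.192, 1.563, -0.192]
ft_force: [-3.2, 1.0, 2.8]
grip_width: 0.008
t 11.65 pos [0.4133 0.17   0.0998] F [-3.2  1.   2.8] g 0.0075444281993348496
[[-0.001  0.242  0.97 ]
 [-0.     0.97  -0.242]
 [-1.    -0.    -0.001]]
box frame [-97.16053596 -51.4346835 ]
clip -1 -1 n 32 outer 70.2 z there 102.7 zmax 102.9
clip -1 1 n 92 outer 89.8 z there 92.7 zmax 105.6
clip 1 -1 n 98 outer 89.0 z there 94.3 zmax 104.6
clip 1 1 n 95 outer 90.7 z there 93.2 zmax 104.5
lidrect ((521.1299438476562, 195.72964477539062), (193.16668701171875, 146.30584716796875), 76.31249237060547)
```

View pics/t6.png

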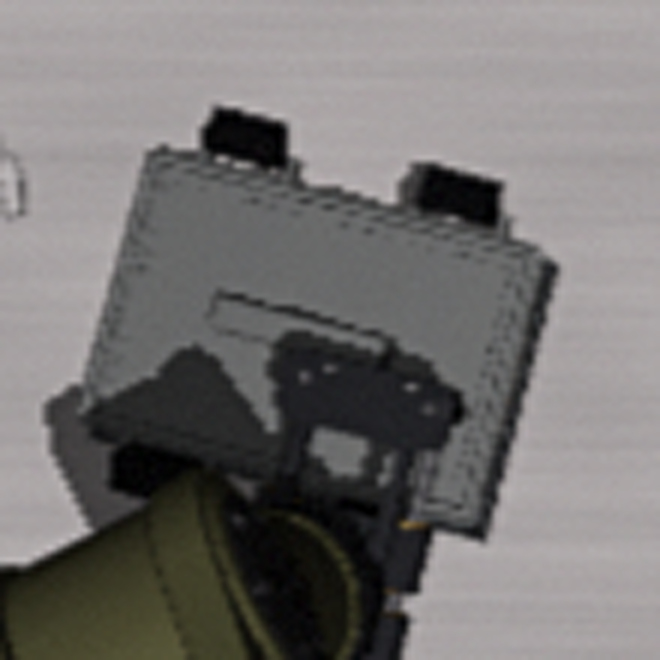

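```bash
python3 -m creep '[{"linear":[-0.0005,0,0.001],"twist":[0,0,0],"fingers":1},{"linear":[-0.001,0,0.002],"twist":[0,0,0],"fingers":1}]' 60
python3 -m creep '[{"linear":[-0.0002,0,0.001],"twist":[0,0,0],"fingers":1},{"linear":[-0.0004,0,0.002],"twist":[0,0,0],"fingers":1}]' 60
python3 -m creep '[{"linear":[-0.0002,0,0.001],"twist":[0,0,0],"fingers":1},{"linear":[-0.0004,0,0.002],"twist":[0,0,0],"fingers":1}]' 60
```

```text
time: 11.87
position: [0.4155, 0.1695, 0.1009]
tool_rot: [0.192, 1.562, -0.192]
ft_force: [-2.9, 1.3, 2.6]
grip_width: 0.005
time: 12.03
position: [0.4177, 0.1689, 0.1013]
tool_rot: [0.192, 1.562, -0.192]
ft_force: [-2.7, 0.6, 2.0]
grip_width: 0.007
time: 12.2
position: [0.419, 0.1686, 0.1016]
tool_rot: [0.192, 1.564, -0.192]
ft_force: [-4.9, 1.7, 3.9]
grip_width: 0.005
```

```bash
python3 -m creep '[{"linear":[-0.0002,0,0.0008],"twist":[0,0,0],"fingers":1},{"linear":[-0.0004,0,0.0016],"twist":[0,0,0],"fingers":1}]' 60
python3 -m creep '[{"linear":[-0.0002,0,0.0008],"twist":[0,0,0],"fingers":1},{"linear":[-0.0004,0,0.0016],"twist":[0,0,0],"fingers":1}]' 60
```

```text
time: 12.37
position: [0.4198, 0.1684, 0.1019]
tool_rot: [0.192, 1.565, -0.193]
ft_force: [-8.1, 1.9, 4.4]
grip_width: 0.008
time: 12.53
position: [0.42, 0.1683, 0.1019]
tool_rot: [0.191, 1.568, -0.193]
ft_force: [-9.7, 2.3, 6.6]
grip_width: 0.006
```

```bash
python3 -m creep '[{"linear":[-0.0005,0,0.0008],"twist":[0,0,0],"fingers":1},{"linear":[-0.001,0,0.0016],"twist":[0,0,0],"fingers":1}]' 60
python3 -m creep '[{"linear":[-0.0004,0,0.0008],"twist":[0,0,0],"fingers":1},{"linear":[-0.0008,0,0.0016],"twist":[0,0,0],"fingers":1}]' 60
python3 - <<'E'
from bf import *
s,Rm=st();print('box frame',tb(s))
snap('scene','s8.png',(260,130,390,240),5)
snap('top','t7.png',(120,160,230,270),6);clips('top')
E
```

```text
time: 12.7
position: [0.4207, 0.1681, 0.1023]
tool_rot: [0.191, 1.569, -0.192]
ft_force: [-10.8, 3.4, -0.2]
grip_width: 0.006
time: 12.87
position: [0.4222, 0.1677, 0.1028]
tool_rot: [0.191, 1.569, -0.192]
ft_force: [-9.0, 3.5, -1.0]
grip_width: 0.002
t 12.8667 pos [0.4222 0.1677 0.1028] F [-9.   3.5 -1. ] g 0.0018699197468297988
[[-0.007  0.241  0.97 ]
 [ 0.     0.97  -0.241]
 [-1.    -0.002 -0.007]]
box frame [-87.95133577 -51.47622532]
clip -1 -1 n 16 outer 59.9 z there 98.6 zmax 99.3
clip -1 1 n 55 outer 79.7 z there 101.9 zmax 105.4
clip 1 -1 n 101 outer 89.2 z there 92.2 zmax 105.0
clip 1 1 n 98 outer 91.1 z there 92.9 zmax 105.3
lidrect ((519.488525390625, 196.65118408203125), (193.22341918945312, 143.66574096679688), 76.53528594970703)
```

View pics/s8.png

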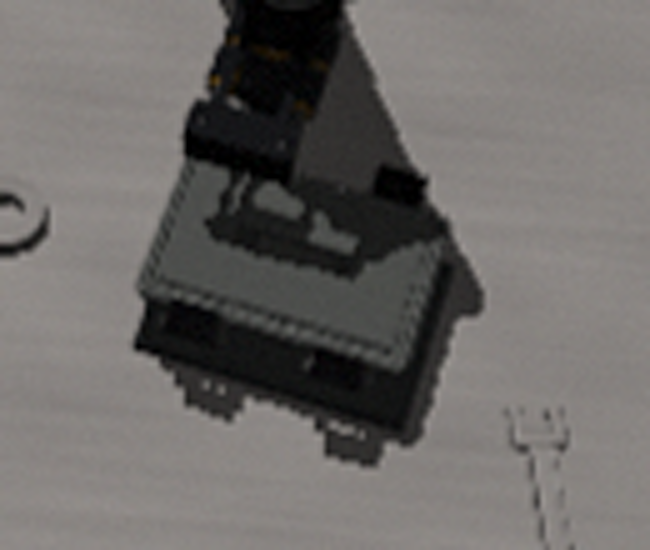

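```bash
python3 -m creep '[{"linear":[-0.0002,0,0.0006],"twist":[0,0,0],"fingers":1},{"linear":[-0.0004,0,0.0012],"twist":[0,0,0],"fingers":1}]' 60
python3 - <<'E'
from bf import *
s,Rm=st();print('box frame',tb(s))
E
```

```text
time: 13.13
position: [0.4237, 0.1674, 0.1032]
tool_rot: [0.191, 1.568, -0.192]
ft_force: [-6.3, 2.8, -2.4]
grip_width: 0.006
t 13.1333 pos [0.4237 0.1674 0.1032] F [-6.3  2.8 -2.4] g 0.006069998993144818
[[-0.006  0.241  0.97 ]
 [ 0.     0.97  -0.241]
 [-1.    -0.001 -0.006]]
box frame [-86.38620946 -51.47242408]
```

Force is dropping as the nose goes over. I'll continue gently to the stop.

```bash
python3 -m creep '[{"linear":[-0.0001,0,0.0006],"twist":[0,0,0],"fingers":1},{"linear":[-0.0001,0,0.0012],"twist":[0,0,0],"fingers":1}]' 60
python3 -m creep '[{"linear":[0,0,0.0006],"twist":[0,0,0],"fingers":1},{"linear":[0,0,0.001],"twist":[0,0,0],"fingers":1}]' 60
```

```text
time: 13.3
position: [0.4243, 0.1672, 0.1032]
tool_rot: [0.191, 1.57, -0.192]
ft_force: [-6.8, 3.1, 0.8]
grip_width: 0.005
time: 13.47
position: [0.4252, 0.167, 0.1033]
tool_rot: [0.191, 1.57, -0.192]
ft_force: [-9.8, 3.8, 1.7]
grip_width: 0.006
```

```bash
python3 -m creep '[{"linear":[0,0,0.0006],"twist":[0,0,0],"fingers":1},{"linear":[0,0,0.0012],"twist":[0,0,0],"fingers":1}]' 60
python3 - <<'E'
from bf import *
s,Rm=st();print('box frame',tb(s))
snap('top','t8.png',(120,160,230,270),6);clips('top')
E
```

```text
time: 13.63
position: [0.4285, 0.1661, 0.1036]
tool_rot: [0.191, 1.565, -0.192]
ft_force: [-2.4, 1.5, -1.4]
grip_width: 0.005
t 13.6333 pos [0.4285 0.1661 0.1036] F [-2.4  1.5 -1.4] g 0.00482540392430038
[[-0.003  0.242  0.97 ]
 [ 0.     0.97  -0.242]
 [-1.    -0.001 -0.003]]
box frame [-81.43735618 -51.51468625]
clip -1 -1 n 8 outer 54.3 z there 96.8 zmax 99.4
clip -1 1 n 34 outer 74.5 z there 102.3 zmax 103.0
clip 1 -1 n 101 outer 89.3 z there 93.7 zmax 104.8
clip 1 1 n 97 outer 90.5 z there 91.8 zmax 105.7
lidrect ((520.5944213867188, 196.05816650390625), (193.1368408203125, 145.829345703125), 76.1020736694336)
```

View pics/t8.png

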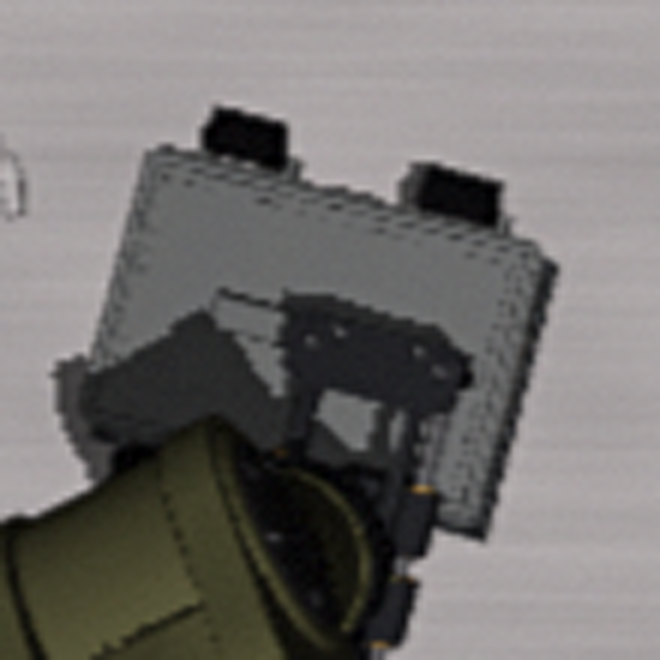

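```bash
python3 -m creep '[{"linear":[0,0,0.0006],"twist":[0,0,0],"fingers":1},{"linear":[0,0,0.0012],"twist":[0,0,0],"fingers":1}]' 60
python3 -m creep '[{"linear":[0,0,0.0006],"twist":[0,0,0],"fingers":1},{"linear":[0,0,0.0012],"twist":[0,0,0],"fingers":1}]' 60
```

```text
time: 13.85
position: [0.4297, 0.1656, 0.1039]
tool_rot: [0.192, 1.566, -0.193]
ft_force: [-6.7, 3.2, -1.4]
grip_width: 0.007
time: 14.02
position: [0.43, 0.1656, 0.1038]
tool_rot: [0.192, 1.568, -0.193]
ft_force: [-9.8, 3.2, 0.6]
grip_width: 0.004
```

Snap felt: a sudden 3.5 mm jump, the force fell from 10.5 N to 2.8 N, then it went stiff. I'll back off, rise, and cross to the diagonal clip.

```bash
python3 -m creep '[{"linear":[0,0,-0.018],"twist":[0,0,0],"fingers":1},{"linear":[-0.035,0,-0.018],"twist":[0,0,0],"fingers":1},{"linear":[-0.075,0,-0.018],"twist":[0,0,0],"fingers":1},{"linear":[-0.11,0,-0.018],"twist":[0,0,0],"fingers":1},{"linear":[-0.11,-0.035,-0.005],"twist":[0,0,0],"fingers":1},{"linear":[-0.11,-0.065,0.0],"twist":[0,0,0],"fingers":1},{"linear":[-0.11,-0.09,0.0],"twist":[0,0,0],"fingers":1},{"linear":[-0.11,-0.09,0.0],"twist":[0,0,0],"fingers":1}]' 60
python3 - <<'E'
from bf import *
s,Rm=st();print('box frame',tb(s))
snap('wrist','w9.png');clips('wrist')
snap('top','t9.png',(120,160,230,270),6);clips('top')
E
```

```text
time: 14.68
position: [0.4115, 0.0715, 0.2154]
tool_rot: [0.196, 1.558, -0.202]
ft_force: [0.1, 0.3, -0.3]
grip_width: 0.006
t 14.6833 pos [0.4115 0.0715 0.2154] F [ 0.1  0.3 -0.3] g 0.0063125952921849905
[[ 0.003  0.251  0.968]
 [-0.004  0.968 -0.251]
 [-1.    -0.003  0.004]]
box frame [ -75.10308227 -147.42353727]
clip -1 -1 n 599 outer 72.0 z there 96.6 zmax 98.0
-1 1 few
clip 1 -1 n 995 outer 89.6 z there 93.9 zmax 103.8
1 1 few
lidrect ((511.54498291015625, 157.8529052734375), (113.6185073852539, 146.1106414794922), 75.48928833007812)
clip -1 -1 n 68 outer 73.8 z there 96.5 zmax 99.8
clip -1 1 n 94 outer 91.0 z there 90.7 zmax 105.6
clip 1 -1 n 100 outer 89.1 z there 93.0 zmax 105.3
clip 1 1 n 94 outer 90.0 z there 93.0 zmax 105.6
lidrect ((520.0472412109375, 196.35511779785156), (192.5191192626953, 147.94741821289062), 75.61976623535156)
```

View pics/w9.png

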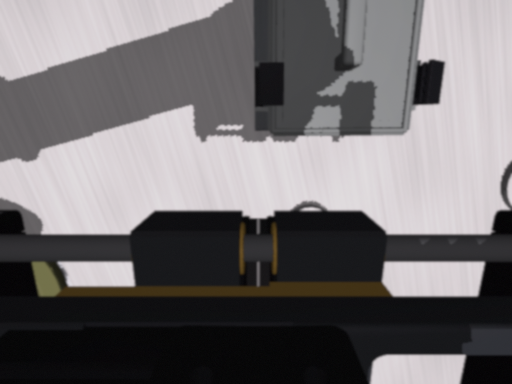

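View pics/t9.png

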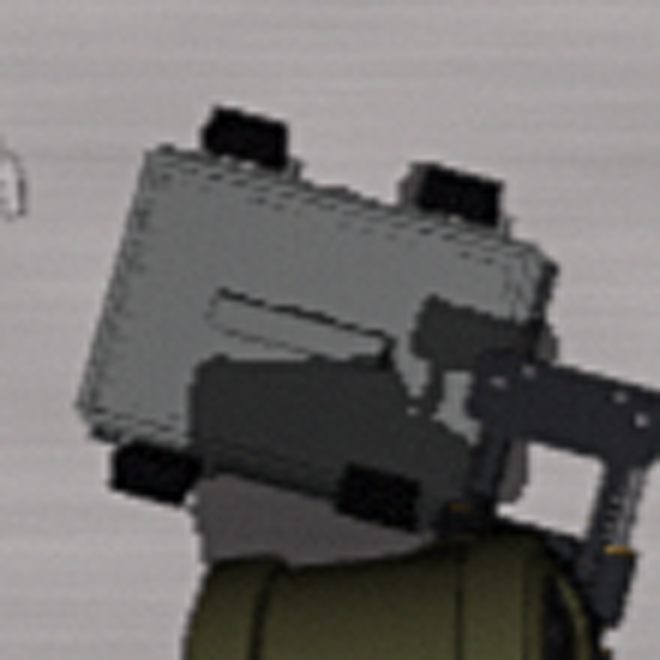

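The first clip is shut: in the wrist view at px (269,83) it lies over the rim with a level top at 98 mm. On to the diagonal (+x,+y) clip.

```bash
python3 -m creep '[{"linear":[0,0.028,0.027],"twist":[0,0,0],"fingers":1},{"linear":[0,0.056,0.053],"twist":[0,0,0],"fingers":1},{"linear":[0,0.084,0.08],"twist":[0,0,0],"fingers":1},{"linear":[0,0.112,0.106],"twist":[0,0,0],"fingers":1},{"linear":[0,0.14,0.133],"twist":[0,0,0],"fingers":1},{"linear":[0,0.168,0.159],"twist":[0,0,0],"fingers":1},{"linear":[0,0.196,0.186],"twist":[0,0,0],"fingers":1},{"linear":[0,0.199,0.189],"twist":[0,0,0],"fingers":1}]' 60
python3 -m creep '[{"linear":[0,0,0],"twist":[0,0,0],"fingers":1},{"linear":[0,0,0],"twist":[0,0,0],"fingers":1}]' 60
python3 - <<'E'
from bf import *
s,Rm=st();print('box frame',tb(s));z=Rm[:,2]; print('z ang',np.degrees(np.arctan2(z[1],z[0])))
snap('top','ta.png',(120,160,230,270),6);clips('top')
E
```

```text
time: 15.45
position: [0.6459, 0.2303, 0.2113]
tool_rot: [0.196, 1.565, -0.185]
ft_force: [-1.5, -0.5, -0.7]
grip_width: 0.01
time: 15.62
position: [0.6419, 0.2265, 0.2143]
tool_rot: [0.192, 1.563, -0.19]
ft_force: [-0.4, 1.3, 1.0]
grip_width: 0.001
t 15.6167 pos [0.6419 0.2265 0.2143] F [-0.4  1.3  1. ] g 0.0012878443156367214
[[-0.001  0.241  0.971]
 [ 0.001  0.971 -0.241]
 [-1.     0.001 -0.001]]
box frame [110.97294369  58.6518683 ]
z ang -13.941902486966196
-1 -1 few
-1 1 few
clip 1 -1 n 98 outer 89.1 z there 94.0 zmax 105.1
clip 1 1 n 39 outer 91.3 z there 90.6 zmax 104.1
lidrect ((545.1963500976562, 135.015380859375), (192.5731201171875, 88.2224349975586), 34.021949768066406)
```

View pics/ta.png

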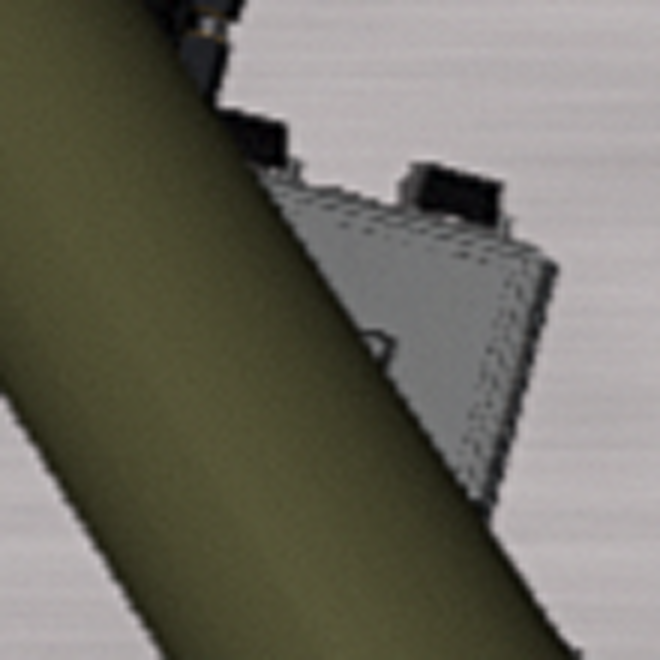

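```bash
python3 -m creep '[{"linear":[0.02,-0.0065,0.003],"twist":[0,0,0],"fingers":1},{"linear":[0.055,-0.0065,0.003],"twist":[0,0,0],"fingers":1},{"linear":[0.09,-0.0065,0.003],"twist":[0,0,0],"fingers":1},{"linear":[0.11,-0.0065,0.003],"twist":[0,0,0],"fingers":1},{"linear":[0.1175,-0.0065,0.003],"twist":[0,0,0],"fingers":1},{"linear":[0.1175,-0.0065,0.003],"twist":[0,0,0],"fingers":1},{"linear":[0.1175,-0.0065,0.003],"twist":[0,0,0],"fingers":1}]' 60
python3 - <<'E'
from bf import *
s,Rm=st();print('box frame',tb(s));z=Rm[:,2]; print('z ang',np.degrees(np.arctan2(z[1],z[0])))
snap('wrist','wa.png');snap('scene','sa.png',(260,130,390,240),5)
E
```

```text
time: 16.25
position: [0.6441, 0.2179, 0.0992]
tool_rot: [0.193, 1.56, -0.192]
ft_force: [0.5, 0.9, 1.6]
grip_width: 0.005
t 16.25 pos [0.6441 0.2179 0.0992] F [0.5 0.9 1.6] g 0.004714603716714437
[[ 0.002  0.243  0.97 ]
 [ 0.     0.97  -0.243]
 [-1.     0.001  0.002]]
box frame [115.22998607  50.83724355]
z ang -14.065544636475924
```

View pics/sa.png

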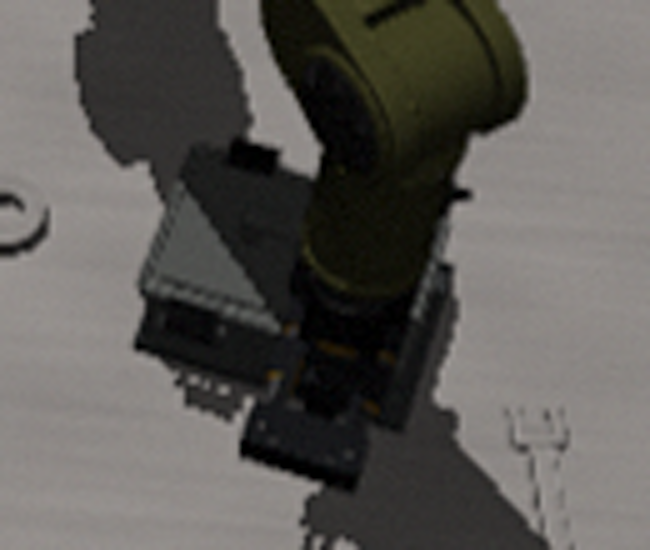

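```bash
python3 -m creep '[{"linear":[0.0025,0.001,-0.002],"twist":[0,0,0],"fingers":1},{"linear":[0.0025,0.001,-0.004],"twist":[0,0,0],"fingers":1},{"linear":[0.0025,0.001,-0.006],"twist":[0,0,0],"fingers":1},{"linear":[0.0025,0.001,-0.008],"twist":[0,0,0],"fingers":1},{"linear":[0.0025,0.001,-0.01],"twist":[0,0,0],"fingers":1},{"linear":[0.0025,0.001,-0.012],"twist":[0,0,0],"fingers":1},{"linear":[0.0025,0.001,-0.013],"twist":[0,0,0],"fingers":1}]' 60
python3 -m creep '[{"linear":[-0.0004,0,-0.001],"twist":[0,0,0],"fingers":1},{"linear":[-0.0008,0,-0.002],"twist":[0,0,0],"fingers":1},{"linear":[-0.0014,0,-0.0035],"twist":[0,0,0],"fingers":1}]' 60
python3 -m creep '[{"linear":[-0.0004,0,-0.001],"twist":[0,0,0],"fingers":1},{"linear":[-0.0008,0,-0.002],"twist":[0,0,0],"fingers":1}]' 60
python3 - <<'E'
from bf import *
s,Rm=st();print('box frame',tb(s))
E
```

```text
time: 16.93
position: [0.6315, 0.2222, 0.095]
tool_rot: [0.192, 1.561, -0.192]
ft_force: [1.6, -0.9, 0.8]
grip_width: 0.006
time: 17.18
position: [0.6287, 0.2229, 0.0966]
tool_rot: [0.193, 1.561, -0.192]
ft_force: [1.9, 0.0, 1.8]
grip_width: 0.004
time: 17.35
position: [0.6262, 0.2235, 0.0974]
tool_rot: [0.193, 1.561, -0.192]
ft_force: [1.6, 0.8, 3.0]
grip_width: 0.006
t 17.35 pos [0.6262 0.2235 0.0974] F [1.6 0.8 3. ] g 0.006336244964235086
[[ 0.001  0.243  0.97 ]
 [ 0.     0.97  -0.243]
 [-1.     0.     0.001]]
box frame [96.52900669 51.98173114]
```

```bash
python3 -m creep '[{"linear":[-0.0006,0,-0.0012],"twist":[0,0,0],"fingers":1},{"linear":[-0.0012,0,-0.0024],"twist":[0,0,0],"fingers":1},{"linear":[-0.0018,0,-0.0036],"twist":[0,0,0],"fingers":1}]' 60
python3 -m creep '[{"linear":[-0.0003,0,-0.0012],"twist":[0,0,0],"fingers":1},{"linear":[-0.0006,0,-0.0024],"twist":[0,0,0],"fingers":1},{"linear":[-0.0009,0,-0.0036],"twist":[0,0,0],"fingers":1}]' 60
```

```text
time: 17.6
position: [0.6223, 0.2245, 0.0988]
tool_rot: [0.192, 1.562, -0.192]
ft_force: [2.2, -0.2, 0.6]
grip_width: 0.001
time: 17.85
position: [0.6186, 0.2254, 0.0993]
tool_rot: [0.192, 1.563, -0.192]
ft_force: [2.5, 0.9, -0.9]
grip_width: 0.006
```

```bash
python3 -m creep '[{"linear":[0,0,-0.0012],"twist":[0,0,0],"fingers":1},{"linear":[0,0,-0.0024],"twist":[0,0,0],"fingers":1},{"linear":[0,0,-0.0036],"twist":[0,0,0],"fingers":1}]' 60
python3 -m creep '[{"linear":[0,0,-0.0012],"twist":[0,0,0],"fingers":1},{"linear":[0,0,-0.0024],"twist":[0,0,0],"fingers":1},{"linear":[0,0,-0.0036],"twist":[0,0,0],"fingers":1}]' 60
```

```text
time: 18.1
position: [0.6151, 0.2262, 0.0994]
tool_rot: [0.192, 1.563, -0.192]
ft_force: [2.6, 0.6, -1.3]
grip_width: 0.007
time: 18.35
position: [0.6117, 0.227, 0.0995]
tool_rot: [0.192, 1.562, -0.192]
ft_force: [2.6, 0.9, -1.1]
grip_width: 0.001
```

```bash
python3 -m creep '[{"linear":[-0.0002,0,-0.0012],"twist":[0,0,0],"fingers":1},{"linear":[-0.0004,0,-0.0024],"twist":[0,0,0],"fingers":1},{"linear":[-0.0006,0,-0.0036],"twist":[0,0,0],"fingers":1}]' 60
python3 -m creep '[{"linear":[-0.0002,0,-0.0012],"twist":[0,0,0],"fingers":1},{"linear":[-0.0004,0,-0.0024],"twist":[0,0,0],"fingers":1}]' 60
python3 - <<'E'
from bf import *
s,Rm=st();print('box frame',tb(s))
snap('wrist','wb.png');snap('top','tb.png',(120,160,230,270),6);clips('top')
E
```

```text
time: 18.6
position: [0.6083, 0.2277, 0.1001]
tool_rot: [0.192, 1.562, -0.193]
ft_force: [2.6, -0.7, -2.0]
grip_width: 0.01
time: 18.77
position: [0.6066, 0.2281, 0.1006]
tool_rot: [0.192, 1.561, -0.193]
ft_force: [5.3, -1.1, -3.5]
grip_width: 0.009
t 18.7667 pos [0.6066 0.2281 0.1006] F [ 5.3 -1.1 -3.5] g 0.008758039175530124
[[ 0.001  0.243  0.97 ]
 [-0.     0.97  -0.243]
 [-1.    -0.     0.001]]
box frame [76.35890934 51.66449965]
-1 -1 few
-1 1 few
clip 1 -1 n 55 outer 73.2 z there 94.5 zmax 105.6
1 1 few
lidrect ((530.9385375976562, 133.66824340820312), (164.223388671875, 81.04517364501953), 36.362770080566406)
```

View pics/wb.png

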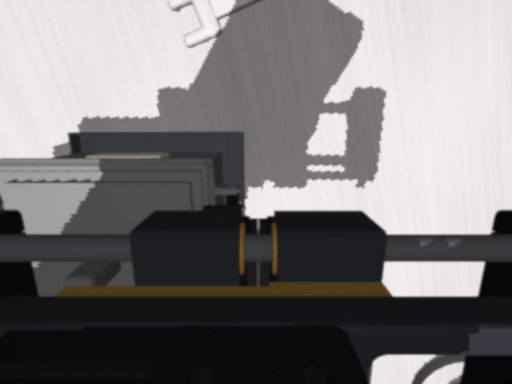

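View pics/tb.png

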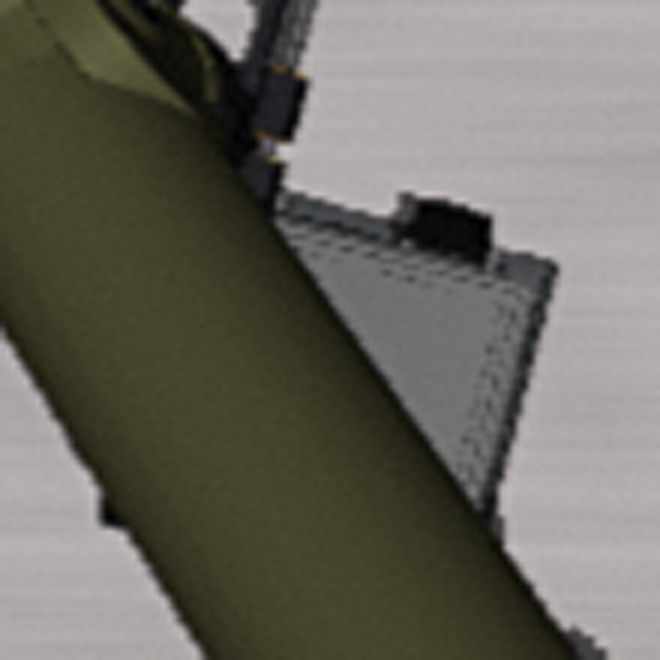

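The box has slid to the tray's other edge, and the tray strip now shows on the +x side. I'll keep pushing.

```bash
python3 -m creep '[{"linear":[0.0,0,-0.0008],"twist":[0,0,0],"fingers":1},{"linear":[0,0,-0.0016],"twist":[0,0,0],"fingers":1}]' 60
python3 -m creep '[{"linear":[0.0,0,-0.0008],"twist":[0,0,0],"fingers":1},{"linear":[-0.0002,0,-0.0016],"twist":[0,0,0],"fingers":1}]' 60
python3 -m creep '[{"linear":[-0.0002,0,-0.0008],"twist":[0,0,0],"fingers":1},{"linear":[-0.0004,0,-0.0016],"twist":[0,0,0],"fingers":1}]' 60
```

```text
time: 19.03
position: [0.6057, 0.2283, 0.1008]
tool_rot: [0.193, 1.56, -0.193]
ft_force: [6.1, -0.8, -2.5]
grip_width: 0.003
time: 19.2
position: [0.6046, 0.2285, 0.1011]
tool_rot: [0.193, 1.559, -0.193]
ft_force: [7.2, -0.2, -3.0]
grip_width: 0.002
time: 19.37
position: [0.6036, 0.2288, 0.1014]
tool_rot: [0.193, 1.558, -0.193]
ft_force: [8.8, -0.7, -4.3]
grip_width: 0.006
```

```bash
python3 -m creep '[{"linear":[0.0002,0,-0.0008],"twist":[0,0,0],"fingers":1},{"linear":[0.0002,0,-0.0016],"twist":[0,0,0],"fingers":1}]' 60
python3 -m creep '[{"linear":[0,0,-0.0008],"twist":[0,0,0],"fingers":1},{"linear":[0,0,-0.0016],"twist":[0,0,0],"fingers":1}]' 60
python3 -m creep '[{"linear":[0,0,-0.0008],"twist":[0,0,0],"fingers":1},{"linear":[0,0,-0.0016],"twist":[0,0,0],"fingers":1}]' 60
```

```text
time: 19.53
position: [0.6025, 0.229, 0.1016]
tool_rot: [0.194, 1.557, -0.193]
ft_force: [10.0, -0.3, -4.5]
grip_width: 0.002
time: 19.7
position: [0.6013, 0.2293, 0.1017]
tool_rot: [0.194, 1.557, -0.193]
ft_force: [10.2, -1.5, -4.8]
grip_width: 0.007
time: 19.87
position: [0.598, 0.2303, 0.1016]
tool_rot: [0.193, 1.56, -0.193]
ft_force: [2.4, -1.0, -0.6]
grip_width: 0.004
```

Snapped: 10 N fell to 2.4 N with a 3.3 mm jump. I'll confirm the stop.

```bash
python3 -m creep '[{"linear":[0,0,-0.0008],"twist":[0,0,0],"fingers":1},{"linear":[0,0,-0.0016],"twist":[0,0,0],"fingers":1}]' 60
python3 -m creep '[{"linear":[0,0,-0.0006],"twist":[0,0,0],"fingers":1},{"linear":[0,0,-0.001],"twist":[0,0,0],"fingers":1}]' 60
python3 -c "
from bf import *
s,Rm=st();print('box frame',tb(s))"
```

```text
time: 20.03
position: [0.5974, 0.2304, 0.1017]
tool_rot: [0.193, 1.558, -0.193]
ft_force: [9.6, -2.0, -2.1]
grip_width: 0.004
time: 20.2
position: [0.5973, 0.2304, 0.1018]
tool_rot: [0.194, 1.556, -0.193]
ft_force: [9.1, -1.0, -3.9]
grip_width: 0.004
t 20.2 pos [0.5973 0.2304 0.1018] F [ 9.1 -1.  -3.9] g 0.0038431308019094453
[[ 0.006  0.244  0.97 ]
 [-0.     0.97  -0.244]
 [-1.     0.001  0.006]]
box frame [66.76056964 51.63596628]
```

```bash
python3 -m creep '[{"linear":[0,0,0.018],"twist":[0,0,0],"fingers":1},{"linear":[0,0,0.033],"twist":[0,0,0],"fingers":1},{"linear":[0,-0.03,0.034],"twist":[0,0,0],"fingers":1},{"linear":[0,-0.06,0.034],"twist":[0,0,0],"fingers":1},{"linear":[0,-0.09,0.034],"twist":[0,0,0],"fingers":1},{"linear":[0.004,-0.104,0.034],"twist":[0,0,0],"fingers":1},{"linear":[0.004,-0.104,0.034],"twist":[0,0,0],"fingers":1}]' 60
python3 -m creep '[{"linear":[0,0,0],"twist":[0,0,0],"fingers":1},{"linear":[0,0,0],"twist":[0,0,0],"fingers":1}]' 60
python3 - <<'E'
from bf import *
s,Rm=st();print('box frame',tb(s));z=Rm[:,2]; print('z ang',np.degrees(np.arctan2(z[1],z[0])))
snap('wrist','wc.png');clips('wrist',c=(.520-.0141,.1964+.0035));snap('top','tc.png',(120,160,230,270),6)
E
```

```text
time: 20.78
position: [0.6002, 0.1176, 0.0959]
tool_rot: [0.193, 1.566, -0.2]
ft_force: [0.1, -0.5, -0.5]
grip_width: 0.008
time: 20.95
position: [0.6014, 0.1244, 0.0974]
tool_rot: [0.192, 1.563, -0.19]
ft_force: [0.4, -1.2, 0.7]
grip_width: 0.004
t 20.95 pos [0.6014 0.1244 0.0974] F [ 0.4 -1.2  0.7] g 0.003987466910000054
[[-0.001  0.241  0.971]
 [ 0.002  0.971 -0.241]
 [-1.     0.001 -0.001]]
box frame [ 96.40938871 -50.14777486]
z ang -13.934684975754717
-1 -1 few
-1 1 few
1 -1 few
clip 1 1 n 2334 outer 73.8 z there 88.1 zmax 97.6
lidrect ((528.1405029296875, 184.0328369140625), (166.66368103027344, 95.11821746826172), 72.20667266845703)
```

View pics/wc.png

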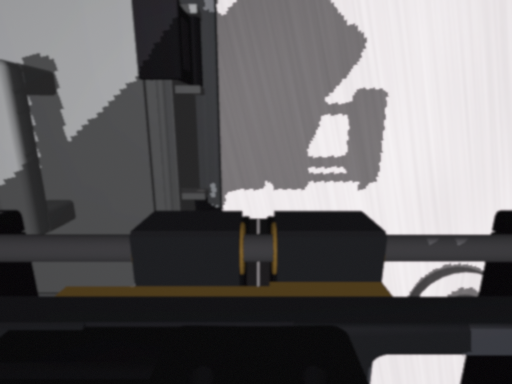

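View pics/tc.png

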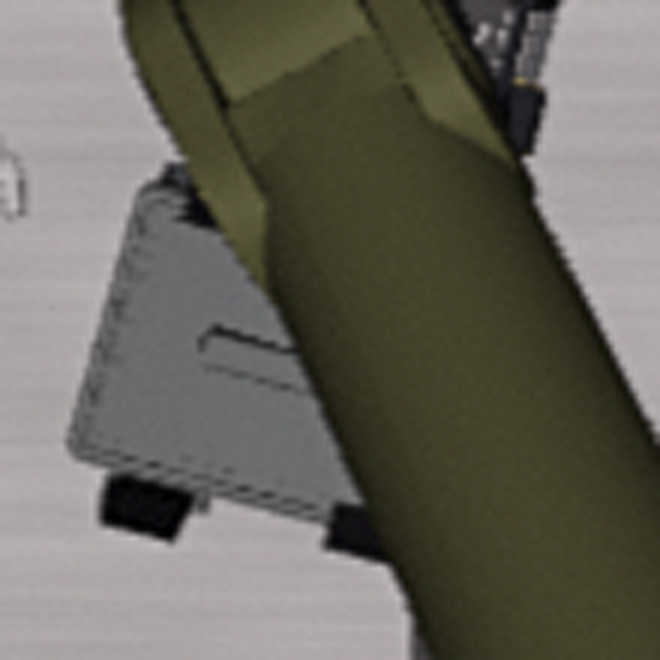

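The second clip is shut: wrist px (165,40) shows it over the lid's edge with its top at 97.6 mm. Third is the (+x,-y) clip.

```bash
python3 -m creep '[{"linear":[0.001,-0.001,-0.002],"twist":[0,0,0],"fingers":1},{"linear":[0.001,-0.0015,-0.004],"twist":[0,0,0],"fingers":1},{"linear":[0.001,-0.0015,-0.006],"twist":[0,0,0],"fingers":1},{"linear":[0.001,-0.0015,-0.008],"twist":[0,0,0],"fingers":1},{"linear":[0.0005,-0.0015,-0.010],"twist":[0,0,0],"fingers":1},{"linear":[0,-0.0015,-0.0115],"twist":[0,0,0],"fingers":1}]' 60
python3 -m creep '[{"linear":[-0.0005,0,-0.001],"twist":[0,0,0],"fingers":1},{"linear":[-0.001,0,-0.002],"twist":[0,0,0],"fingers":1},{"linear":[-0.0015,0,-0.003],"twist":[0,0,0],"fingers":1}]' 60
python3 -m creep '[{"linear":[-0.0004,0,-0.001],"twist":[0,0,0],"fingers":1},{"linear":[-0.0008,0,-0.002],"twist":[0,0,0],"fingers":1}]' 60
python3 -c "
from bf import *
s,Rm=st();print('box frame',tb(s))"
```

```text
time: 21.55
position: [0.5902, 0.1238, 0.0971]
tool_rot: [0.192, 1.562, -0.192]
ft_force: [-0.3, -0.4, -0.4]
grip_width: 0.002
time: 21.8
position: [0.5879, 0.1243, 0.0987]
tool_rot: [0.192, 1.561, -0.192]
ft_force: [0.7, 0.7, -0.8]
grip_width: 0.006
time: 21.97
position: [0.5861, 0.1247, 0.0996]
tool_rot: [0.193, 1.561, -0.192]
ft_force: [1.9, 0.5, 0.2]
grip_width: 0.002
t 21.9667 pos [0.5861 0.1247 0.0996] F [1.9 0.5 0.2] g 0.0019212135144606156
[[ 0.001  0.243  0.97 ]
 [-0.     0.97  -0.243]
 [-1.     0.     0.001]]
box frame [ 81.4498938 -53.5577695]
```

```bash
python3 -m creep '[{"linear":[0,0,-0.001],"twist":[0,0,0],"fingers":1},{"linear":[0,0,-0.002],"twist":[0,0,0],"fingers":1},{"linear":[0,0,-0.003],"twist":[0,0,0],"fingers":1}]' 60
python3 -m creep '[{"linear":[0,0,-0.001],"twist":[0,0,0],"fingers":1},{"linear":[-0.0003,0,-0.002],"twist":[0,0,0],"fingers":1}]' 60
python3 -m creep '[{"linear":[-0.0003,0,-0.001],"twist":[0,0,0],"fingers":1},{"linear":[-0.0006,0,-0.002],"twist":[0,0,0],"fingers":1}]' 60
```

```text
time: 22.22
position: [0.5833, 0.1255, 0.0998]
tool_rot: [0.192, 1.561, -0.192]
ft_force: [2.5, -0.9, 2.2]
grip_width: 0.003
time: 22.38
position: [0.5815, 0.1259, 0.1]
tool_rot: [0.192, 1.561, -0.192]
ft_force: [4.0, -0.9, 0.1]
grip_width: 0.004
time: 22.55
position: [0.5802, 0.1262, 0.1005]
tool_rot: [0.193, 1.559, -0.192]
ft_force: [6.5, -1.0, -0.9]
grip_width: 0.005
```

```bash
python3 -m creep '[{"linear":[-0.0002,0,-0.0008],"twist":[0,0,0],"fingers":1},{"linear":[-0.0004,0,-0.0016],"twist":[0,0,0],"fingers":1}]' 60
python3 -m creep '[{"linear":[-0.0002,0,-0.0008],"twist":[0,0,0],"fingers":1},{"linear":[-0.0004,0,-0.0016],"twist":[0,0,0],"fingers":1}]' 60
python3 -m creep '[{"linear":[-0.0002,0,-0.0008],"twist":[0,0,0],"fingers":1},{"linear":[-0.0002,0,-0.0016],"twist":[0,0,0],"fingers":1}]' 60
```

```text
time: 22.72
position: [0.579, 0.1264, 0.1007]
tool_rot: [0.193, 1.559, -0.192]
ft_force: [5.4, -0.3, -1.0]
grip_width: 0.007
time: 22.88
position: [0.5777, 0.1268, 0.1011]
tool_rot: [0.193, 1.558, -0.192]
ft_force: [9.5, -0.8, -4.2]
grip_width: 0.004
time: 23.05
position: [0.5765, 0.127, 0.1013]
tool_rot: [0.193, 1.557, -0.192]
ft_force: [10.1, -0.1, -5.2]
grip_width: 0.005
```

```bash
python3 -m creep '[{"linear":[0.0002,0,-0.0008],"twist":[0,0,0],"fingers":1},{"linear":[0.0002,0,-0.0016],"twist":[0,0,0],"fingers":1}]' 60
python3 -m creep '[{"linear":[0,0,-0.0008],"twist":[0,0,0],"fingers":1},{"linear":[0,0,-0.0016],"twist":[0,0,0],"fingers":1}]' 60
python3 -c "
from bf import *
s,Rm=st();print('box frame',tb(s))"
```

```text
time: 23.22
position: [0.5748, 0.1275, 0.1013]
tool_rot: [0.193, 1.558, -0.192]
ft_force: [7.2, -0.5, -0.8]
grip_width: 0.002
time: 23.38
position: [0.5721, 0.1282, 0.1013]
tool_rot: [0.193, 1.56, -0.192]
ft_force: [7.2, -0.9, -1.2]
grip_width: 0.005
t 23.3833 pos [0.5721 0.1282 0.1013] F [ 7.2 -0.9 -1.2] g 0.005078914557664314
[[ 0.002  0.243  0.97 ]
 [-0.     0.97  -0.243]
 [-1.     0.     0.002]]
box frame [ 67.03141426 -53.59033647]
```

```bash
python3 -m creep '[{"linear":[0,0,-0.0006],"twist":[0,0,0],"fingers":1},{"linear":[0,0,-0.0012],"twist":[0,0,0],"fingers":1}]' 60
python3 -m creep '[{"linear":[0,0,-0.0006],"twist":[0,0,0],"fingers":1},{"linear":[0,0,-0.0012],"twist":[0,0,0],"fingers":1}]' 60
python3 - <<'E'
from bf import *
s,Rm=st();print('box frame',tb(s));snap('wrist','wd.png')
E
```

```text
time: 23.55
position: [0.5719, 0.1282, 0.1013]
tool_rot: [0.193, 1.558, -0.192]
ft_force: [9.7, -1.2, -2.6]
grip_width: 0.001
time: 23.72
position: [0.5718, 0.1282, 0.1014]
tool_rot: [0.194, 1.556, -0.192]
ft_force: [11.2, -0.9, -4.4]
grip_width: 0.008
t 23.7167 pos [0.5718 0.1282 0.1014] F [11.2 -0.9 -4.4] g 0.008408438452161715
[[ 0.006  0.243  0.97 ]
 [ 0.     0.97  -0.243]
 [-1.     0.002  0.006]]
box frame [ 66.72541861 -53.60588045]
```

View pics/wd.png

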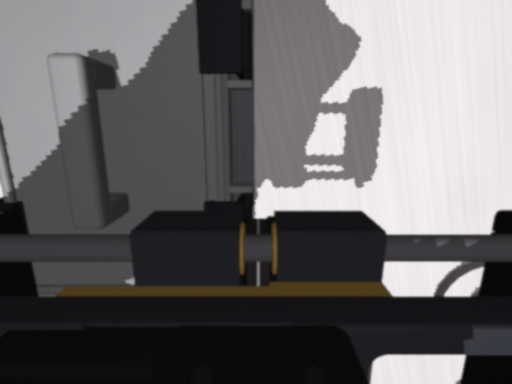

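It's at the hard stop, at the same depth as clip 2. I'll back off, rise, check, and go to the last clip.

```bash
python3 -m creep '[{"linear":[0,0,0.02],"twist":[0,0,0],"fingers":1},{"linear":[-0.035,0,0.022],"twist":[0,0,0],"fingers":1},{"linear":[-0.075,0,0.022],"twist":[0,0,0],"fingers":1},{"linear":[-0.11,0,0.022],"twist":[0,0,0],"fingers":1},{"linear":[-0.11,-0.03,0.0],"twist":[0,0,0],"fingers":1},{"linear":[-0.11,-0.06,-0.025],"twist":[0,0,0],"fingers":1},{"linear":[-0.11,-0.08,-0.05],"twist":[0,0,0],"fingers":1},{"linear":[-0.11,-0.08,-0.06],"twist":[0,0,0],"fingers":1}]' 60
python3 - <<'E'
from bf import *
s,Rm=st();print('box frame',tb(s))
C=(.520-.0141,.1964+.0035)
snap('wrist','we.png');clips('wrist',c=C)
snap('top','te.png',(120,160,230,270),6);clips('top',c=C)
E
```

```text
time: 24.43
position: [0.4863, 0.0626, 0.2094]
tool_rot: [0.192, 1.568, -0.2]
ft_force: [1.2, -0.3, -0.6]
grip_width: 0.002
t 24.4333 pos [0.4863 0.0626 0.2094] F [ 1.2 -0.3 -0.6] g 0.0020278722624912453
[[-0.007  0.247  0.969]
 [-0.004  0.969 -0.247]
 [-1.    -0.005 -0.006]]
box frame [  -0.36763283 -137.99037445]
clip -1 -1 n 767 outer 74.9 z there 96.7 zmax 98.8
-1 1 few
clip 1 -1 n 671 outer 72.5 z there 96.7 zmax 97.9
1 1 few
lidrect ((496.58056640625, 165.51673889160156), (121.18692016601562, 148.51528930664062), 75.74021911621094)
-1 -1 few
clip -1 1 n 103 outer 91.5 z there 91.5 zmax 105.1
clip 1 -1 n 16 outer 71.1 z there 94.9 zmax 100.2
clip 1 1 n 59 outer 72.0 z there 97.8 zmax 99.2
lidrect ((509.07470703125, 217.7251739501953), (156.89053344726562, 147.5016326904297), 75.70632934570312)
```

View pics/we.png

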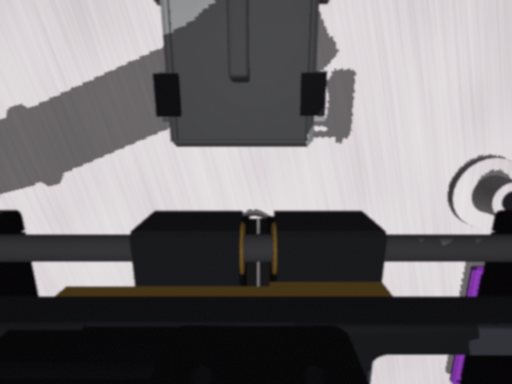

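View pics/te.png

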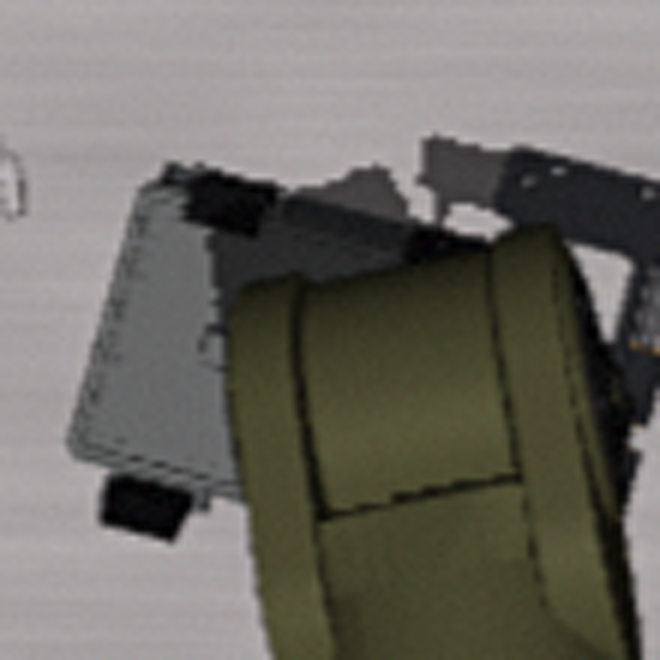

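The last look shows three clips shut and the (-x,+y) one still open (top crop px (145,505)). Going there now.

```bash
python3 -m creep '[{"linear":[0,0.033,-0.021],"twist":[0,0,0],"fingers":1},{"linear":[0,0.066,-0.043],"twist":[0,0,0],"fingers":1},{"linear":[0,0.099,-0.064],"twist":[0,0,0],"fingers":1},{"linear":[0,0.132,-0.086],"twist":[0,0,0],"fingers":1},{"linear":[0,0.16,-0.107],"twist":[0,0,0],"fingers":1},{"linear":[0,0.18,-0.12],"twist":[0,0,0],"fingers":1},{"linear":[0,0.19,-0.125],"twist":[0,0,0],"fingers":1},{"linear":[0,0.19,-0.125],"twist":[0,0,0],"fingers":1}]' 60
python3 -m creep '[{"linear":[0,0,0],"twist":[0,0,0],"fingers":1},{"linear":[0,0,0],"twist":[0,0,0],"fingers":1},{"linear":[0,0,0],"twist":[0,0,0],"fingers":1}]' 60
python3 - <<'E'
from bf import *
s,Rm=st();print('box frame',tb(s));z=Rm[:,2]; print('z ang',np.degrees(np.arctan2(z[1],z[0])))
C=(.520-.0141,.1964+.0035)
snap('wrist','wf.png');clips('wrist',c=C)
E
```

```text
time: 25.2
position: [0.4137, 0.2851, 0.2111]
tool_rot: [0.188, 1.565, -0.184]
ft_force: [0.5, 0.3, 0.4]
grip_width: 0.003
time: 25.45
position: [0.4166, 0.2793, 0.2107]
tool_rot: [0.194, 1.563, -0.195]
ft_force: [0.7, -0.7, 0.7]
grip_width: 0.007
t 25.45 pos [0.4166 0.2793 0.2107] F [ 0.7 -0.7  0.7] g 0.007042412854796515
[[-0.001  0.245  0.97 ]
 [-0.     0.97  -0.245]
 [-1.    -0.001 -0.001]]
box frame [-120.35837553   55.43595275]
z ang -14.163187234289458
-1 -1 few
clip -1 1 n 814 outer 90.6 z there 91.7 zmax 103.9
clip 1 -1 n 308 outer 72.3 z there 96.7 zmax 97.4
clip 1 1 n 574 outer 73.0 z there 96.6 zmax 97.8
lidrect ((510.38330078125, 217.740234375), (155.13023376464844, 148.2723846435547), 76.0413818359375)
```

View pics/wf.png

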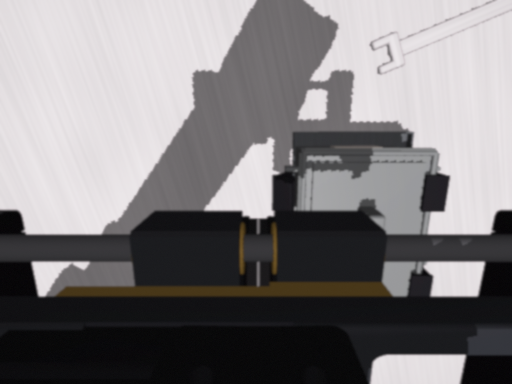

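```bash
python3 -m creep '[{"linear":[0.01,-0.003,-0.006],"twist":[0,0,0],"fingers":1},{"linear":[0.045,-0.003,-0.007],"twist":[0,0,0],"fingers":1},{"linear":[0.08,-0.003,-0.007],"twist":[0,0,0],"fingers":1},{"linear":[0.105,-0.003,-0.007],"twist":[0,0,0],"fingers":1},{"linear":[0.1145,-0.003,-0.007],"twist":[0,0,0],"fingers":1},{"linear":[0.1145,-0.003,-0.007],"twist":[0,0,0],"fingers":1},{"linear":[0.1145,-0.003,-0.007],"twist":[0,0,0],"fingers":1}]' 60
python3 -c "
from bf import *
s,Rm=st();print('box frame',tb(s))"
```

```text
time: 26.08
position: [0.409, 0.2795, 0.0972]
tool_rot: [0.193, 1.562, -0.192]
ft_force: [0.4, 0.9, -0.2]
grip_width: 0.006
t 26.0833 pos [0.409  0.2795 0.0972] F [ 0.4  0.9 -0.2] g 0.00580741406088014
[[ 0.     0.243  0.97 ]
 [ 0.001  0.97  -0.243]
 [-1.     0.001 -0.   ]]
box frame [-127.80818119   53.74996222]
```

```bash
python3 -m creep '[{"linear":[0.001,-0.0015,0.002],"twist":[0,0,0],"fingers":1},{"linear":[0.001,-0.0015,0.0045],"twist":[0,0,0],"fingers":1},{"linear":[0.001,-0.0015,0.007],"twist":[0,0,0],"fingers":1},{"linear":[0.001,-0.0015,0.009],"twist":[0,0,0],"fingers":1},{"linear":[0.001,-0.0015,0.011],"twist":[0,0,0],"fingers":1},{"linear":[0.001,-0.0015,0.013],"twist":[0,0,0],"fingers":1},{"linear":[0.0005,-0.0015,0.0145],"twist":[0,0,0],"fingers":1}]' 60
python3 -m creep '[{"linear":[-0.0005,0,0.0012],"twist":[0,0,0],"fingers":1},{"linear":[-0.001,0,0.0024],"twist":[0,0,0],"fingers":1},{"linear":[-0.0015,0,0.0036],"twist":[0,0,0],"fingers":1}]' 60
python3 -m creep '[{"linear":[-0.0004,0,0.0012],"twist":[0,0,0],"fingers":1},{"linear":[-0.0008,0,0.0024],"twist":[0,0,0],"fingers":1},{"linear":[-0.0012,0,0.0036],"twist":[0,0,0],"fingers":1}]' 60
python3 -c "
from bf import *
s,Rm=st();print('box frame',tb(s))"
```

```text
time: 26.67
position: [0.4218, 0.2747, 0.0961]
tool_rot: [0.192, 1.563, -0.192]
ft_force: [-2.2, 0.2, 1.9]
grip_width: 0.011
time: 26.92
position: [0.4255, 0.2738, 0.0975]
tool_rot: [0.192, 1.563, -0.192]
ft_force: [-2.8, 1.2, 0.7]
grip_width: 0.008
time: 27.17
position: [0.4293, 0.2728, 0.0989]
tool_rot: [0.192, 1.562, -0.192]
ft_force: [-2.0, 0.8, 1.5]
grip_width: 0.007
t 27.1667 pos [0.4293 0.2728 0.0989] F [-2.   0.8  1.5] g 0.006571797928264165
[[ 0.     0.242  0.97 ]
 [ 0.     0.97  -0.242]
 [-1.     0.     0.   ]]
box frame [-106.50101516   52.20030524]
```

```bash
python3 -m creep '[{"linear":[-0.0003,0,0.0013],"twist":[0,0,0],"fingers":1},{"linear":[-0.0006,0,0.0026],"twist":[0,0,0],"fingers":1},{"linear":[-0.0009,0,0.0039],"twist":[0,0,0],"fingers":1}]' 60
python3 -m creep '[{"linear":[0,0,0.0013],"twist":[0,0,0],"fingers":1},{"linear":[0,0,0.0026],"twist":[0,0,0],"fingers":1},{"linear":[0,0,0.0039],"twist":[0,0,0],"fingers":1}]' 60
python3 -m creep '[{"linear":[0,0,0.0013],"twist":[0,0,0],"fingers":1},{"linear":[0,0,0.0026],"twist":[0,0,0],"fingers":1},{"linear":[0,0,0.0039],"twist":[0,0,0],"fingers":1}]' 60
```

```text
time: 27.42
position: [0.4331, 0.2718, 0.0997]
tool_rot: [0.192, 1.562, -0.192]
ft_force: [-2.0, 0.5, 2.0]
grip_width: 0.001
time: 27.67
position: [0.4368, 0.2708, 0.0996]
tool_rot: [0.192, 1.562, -0.192]
ft_force: [-3.2, 0.3, 2.3]
grip_width: 0.007
time: 27.92
position: [0.4406, 0.2698, 0.0996]
tool_rot: [0.192, 1.562, -0.192]
ft_force: [-1.6, 0.7, 2.7]
grip_width: 0.001
```

```bash
python3 -m creep '[{"linear":[-0.0003,0,0.0012],"twist":[0,0,0],"fingers":1},{"linear":[-0.0006,0,0.0024],"twist":[0,0,0],"fingers":1}]' 60
python3 -m creep '[{"linear":[-0.0003,0,0.001],"twist":[0,0,0],"fingers":1},{"linear":[-0.0006,0,0.002],"twist":[0,0,0],"fingers":1}]' 60
python3 -m creep '[{"linear":[-0.0003,0,0.0008],"twist":[0,0,0],"fingers":1},{"linear":[-0.0006,0,0.0016],"twist":[0,0,0],"fingers":1}]' 60
```

```text
time: 28.08
position: [0.4427, 0.2693, 0.0999]
tool_rot: [0.192, 1.563, -0.192]
ft_force: [-1.3, 1.2, -2.1]
grip_width: 0.004
time: 28.25
position: [0.4444, 0.2686, 0.1004]
tool_rot: [0.192, 1.563, -0.193]
ft_force: [-2.2, 1.5, -1.9]
grip_width: 0.007
time: 28.42
position: [0.4457, 0.2682, 0.101]
tool_rot: [0.192, 1.564, -0.193]
ft_force: [-4.0, 3.2, -4.0]
grip_width: 0.007
```

```bash
python3 -m creep '[{"linear":[0,0,0.0008],"twist":[0,0,0],"fingers":1},{"linear":[-0.0002,0,0.0016],"twist":[0,0,0],"fingers":1}]' 60
python3 -m creep '[{"linear":[0,0,0.0008],"twist":[0,0,0],"fingers":1},{"linear":[-0.0002,0,0.0016],"twist":[0,0,0],"fingers":1}]' 60
python3 -m creep '[{"linear":[-0.0002,0,0.0008],"twist":[0,0,0],"fingers":1},{"linear":[-0.0004,0,0.0016],"twist":[0,0,0],"fingers":1}]' 60
```

```text
time: 28.58
position: [0.4471, 0.2679, 0.1013]
tool_rot: [0.191, 1.564, -0.193]
ft_force: [-3.1, 1.0, -2.6]
grip_width: 0.001
time: 28.75
position: [0.4489, 0.2675, 0.1016]
tool_rot: [0.191, 1.563, -0.193]
ft_force: [-3.7, 0.0, -1.2]
grip_width: 0.008
time: 28.92
position: [0.4516, 0.2668, 0.1022]
tool_rot: [0.192, 1.561, -0.193]
ft_force: [-1.9, -0.3, -0.1]
grip_width: 0.007
```

Run:
```python
from bf import *
s,Rm=st();print('box frame',tb(s))
snap('wrist','wg.png');snap('top','tg.png',(120,160,230,270),6);clips('top')
```

```text
t 28.9167 pos [0.4516 0.2668 0.1022] F [-1.9 -0.3 -0.1] g 0.006954186406309864
[[ 0.001  0.243  0.97 ]
 [-0.001  0.97  -0.243]
 [-1.    -0.     0.001]]
box frame [-83.42400424  51.76706569]
clip -1 -1 n 68 outer 74.8 z there 97.0 zmax 102.0
clip -1 1 n 5 outer 54.7 z there 97.4 zmax 100.2
clip 1 -1 n 61 outer 72.3 z there 96.8 zmax 100.5
clip 1 1 n 64 outer 73.6 z there 97.4 zmax 101.1
lidrect ((519.4082641601562, 196.43243408203125), (193.5796356201172, 147.68006896972656), 75.68161010742188)
```

View pics/tg.png

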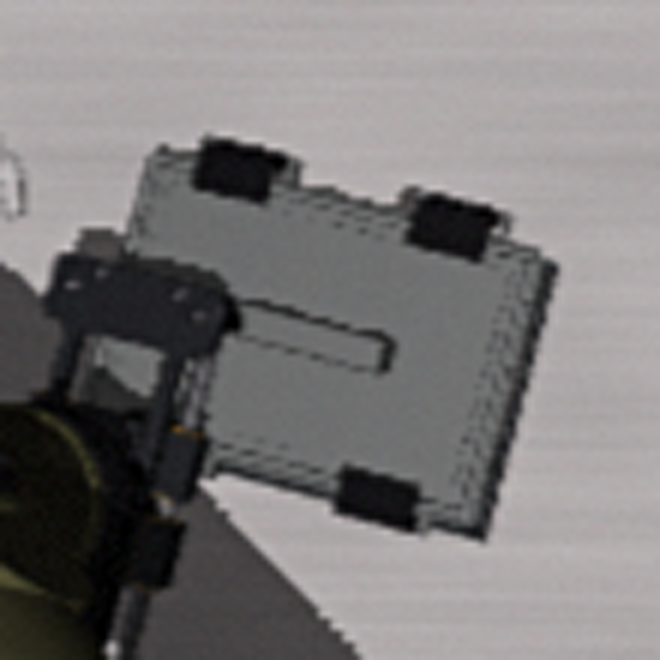

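View pics/wg.png

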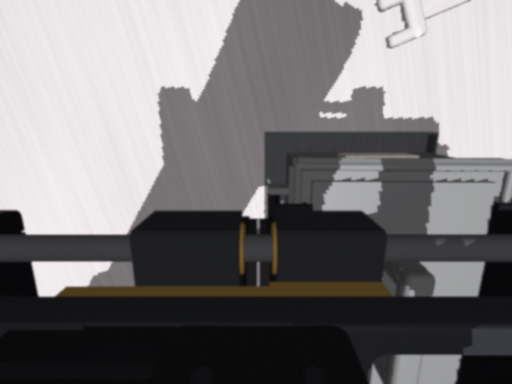

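```bash
python3 -m creep '[{"linear":[0,0,0.0008],"twist":[0,0,0],"fingers":1},{"linear":[0,0,0.0016],"twist":[0,0,0],"fingers":1}]' 60
python3 -m creep '[{"linear":[0,0,0.0008],"twist":[0,0,0],"fingers":1},{"linear":[0,0,0.0016],"twist":[0,0,0],"fingers":1}]' 60
python3 -c "
from bf import *
s,Rm=st();print('box frame',tb(s))"
```

```text
time: 29.18
position: [0.4525, 0.2667, 0.1024]
tool_rot: [0.192, 1.562, -0.193]
ft_force: [-4.3, -0.7, 1.5]
grip_width: 0.004
time: 29.35
position: [0.4533, 0.2665, 0.1024]
tool_rot: [0.192, 1.564, -0.193]
ft_force: [-7.2, -0.3, 4.7]
grip_width: 0.006
t 29.35 pos [0.4533 0.2665 0.1024] F [-7.2 -0.3  4.7] g 0.006471112347388052
[[-0.002  0.242  0.97 ]
 [-0.001  0.97  -0.242]
 [-1.    -0.001 -0.001]]
box frame [-81.67955517  51.89073924]
```

```bash
python3 -m creep '[{"linear":[-0.0003,0,0.0008],"twist":[0,0,0],"fingers":1},{"linear":[-0.0006,0,0.0016],"twist":[0,0,0],"fingers":1}]' 60
python3 -m creep '[{"linear":[-0.0003,0,0.0008],"twist":[0,0,0],"fingers":1},{"linear":[-0.0006,0,0.0016],"twist":[0,0,0],"fingers":1}]' 60
python3 -c "
from bf import *
s,Rm=st();print('box frame',tb(s))"
```

```text
time: 29.52
position: [0.4537, 0.2664, 0.1025]
tool_rot: [0.191, 1.566, -0.193]
ft_force: [-7.7, 0.7, 0.5]
grip_width: 0.005
time: 29.68
position: [0.4539, 0.2663, 0.1026]
tool_rot: [0.191, 1.568, -0.192]
ft_force: [-9.8, 2.0, -1.4]
grip_width: 0.006
t 29.6833 pos [0.4539 0.2663 0.1026] F [-9.8  2.  -1.4] g 0.005683943225222973
[[-0.006  0.241  0.97 ]
 [-0.     0.97  -0.241]
 [-1.    -0.002 -0.006]]
box frame [-81.0421983   51.86340343]
```

```bash
python3 -m creep '[{"linear":[0,0,0.0008],"twist":[0,0,0],"fingers":1},{"linear":[0,0,0.0016],"twist":[0,0,0],"fingers":1}]' 60
python3 -c "
from bf import *
s,Rm=st();print('box frame',tb(s))"
```

```text
time: 29.85
position: [0.4543, 0.2663, 0.1025]
tool_rot: [0.19, 1.57, -0.192]
ft_force: [-12.7, 1.6, 3.3]
grip_width: 0.004
t 29.85 pos [0.4543 0.2663 0.1025] F [-12.7   1.6   3.3] g 0.0035960579793724765
[[-0.008  0.241  0.971]
 [-0.001  0.971 -0.241]
 [-1.    -0.003 -0.008]]
box frame [-80.66050696  51.9312613 ]
```

Ambiguous: this could be the stop or the ride-up. I'll back off, rise and look at the clip.

```bash
python3 -m creep '[{"linear":[0,0,-0.02],"twist":[0,0,0],"fingers":1},{"linear":[-0.035,0,-0.024],"twist":[0,0,0],"fingers":1},{"linear":[-0.075,0,-0.024],"twist":[0,0,0],"fingers":1},{"linear":[-0.11,-0.03,-0.024],"twist":[0,0,0],"fingers":1},{"linear":[-0.11,-0.07,-0.024],"twist":[0,0,0],"fingers":1},{"linear":[-0.11,-0.09,-0.024],"twist":[0,0,0],"fingers":1},{"linear":[-0.11,-0.09,-0.024],"twist":[0,0,0],"fingers":1}]' 60
python3 - <<'E'
from bf import *
s,Rm=st();print('box frame',tb(s))
snap('wrist','wh.png');clips('wrist')
snap('top','th.png',(120,160,230,270),6);clips('top')
E
```

```text
time: 30.43
position: [0.4155, 0.1778, 0.2147]
tool_rot: [0.194, 1.555, -0.203]
ft_force: [0.8, 0.4, -0.2]
grip_width: 0.005
t 30.4333 pos [0.4155 0.1778 0.2147] F [ 0.8  0.4 -0.2] g 0.0049540318164287105
[[ 0.006  0.251  0.968]
 [-0.007  0.968 -0.251]
 [-1.    -0.005  0.007]]
box frame [-96.86480557 -43.29448201]
clip -1 -1 n 480 outer 73.8 z there 96.5 zmax 98.4
clip -1 1 n 625 outer 72.9 z there 95.2 zmax 98.1
clip 1 -1 n 580 outer 74.6 z there 96.6 zmax 97.8
clip 1 1 n 785 outer 75.2 z there 96.8 zmax 98.3
lidrect ((521.5184936523438, 198.5709228515625), (187.6019287109375, 148.9411163330078), 75.48489379882812)
clip -1 -1 n 66 outer 74.1 z there 98.5 zmax 102.0
clip -1 1 n 66 outer 73.5 z there 97.0 zmax 102.1
clip 1 -1 n 62 outer 72.9 z there 96.5 zmax 100.8
clip 1 1 n 64 outer 74.2 z there 97.2 zmax 101.0
lidrect ((520.0086059570312, 196.29795837402344), (193.2490997314453, 148.9246063232422), 75.5094985961914)
```

View pics/wh.png

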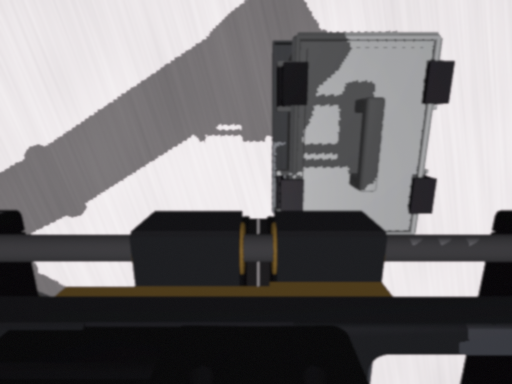

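View pics/th.png

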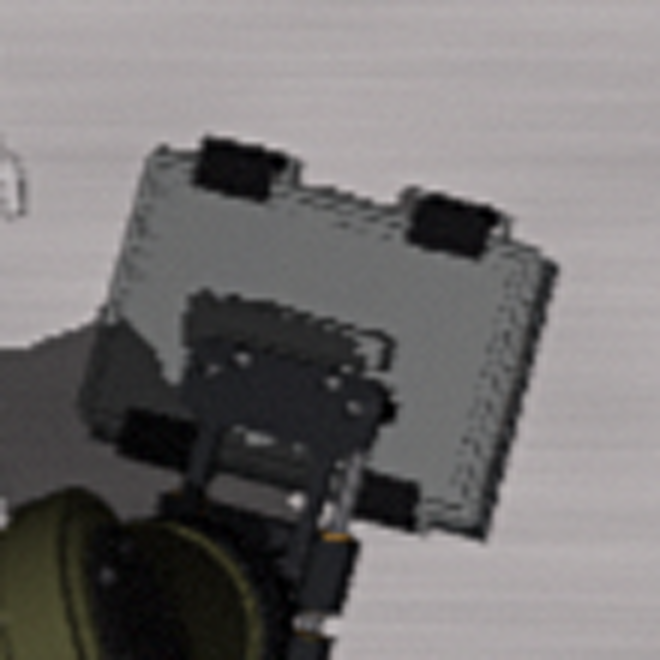

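All four look shut. I'll compare the tilt of each cap and its inward reach over the lid.

```bash
cat > tilt.py <<'E'
from bf import *
def tilt(cam,c=(.520,.1964)):
    w,im=world(cam);a=np.radians(-14.);M=np.array([[np.cos(a),-np.sin(a)],[np.sin(a),np.cos(a)]])
    q=(w[...,:2]-np.array(c))@M; X,Y,Z=q[...,0]*1000,q[...,1]*1000,w[...,2]*1000
    dark=im.max(-1)<45
    for sx in(-1,1):
        for sy in(-1,1):
            e=dark&(X*sx>48)&(X*sx<80)&(abs(Y-sy*52)<14)&(Z>94)&(Z<108)
            if e.sum()<20: print(sx,sy,'few',e.sum());continue
            x=X[e]*sx;p=np.polyfit(x,Z[e],1)
            print(cam,sx,sy,e.sum(),'x range',np.percentile(x,[2,98]).round(1),'tilt rad',np.arctan(p[0]).round(3),'z@64',np.polyval(p,64).round(2))
E
python3 -c "
from tilt import *
tilt('wrist');tilt('top')"
```

```text
wrist -1 -1 34 x range [55.  73.9] tilt rad -0.095 z@64 97.03
wrist -1 1 835 x range [52.1 72.9] tilt rad -0.021 z@64 96.77
wrist 1 -1 585 x range [53.5 72.9] tilt rad 0.012 z@64 96.68
wrist 1 1 807 x range [54.1 73.9] tilt rad -0.001 z@64 96.94
top -1 -1 63 x range [53.8 73.9] tilt rad -0.025 z@64 98.01
top -1 1 78 x range [51.8 73.6] tilt rad 0.05 z@64 97.96
top 1 -1 73 x range [53.3 73.6] tilt rad 0.024 z@64 97.79
top 1 1 72 x range [53.8 74.5] tilt rad -0.05 z@64 97.82
```

```bash
python3 -m creep '[{"linear":[0,-0.04,0.0],"twist":[0,0,0],"fingers":1},{"linear":[-0.01,-0.08,0.01],"twist":[0,0,0],"fingers":1},{"linear":[-0.03,-0.11,0.03],"twist":[0,0,0],"fingers":1},{"linear":[-0.04,-0.12,0.05],"twist":[0,0,0],"fingers":1},{"linear":[-0.04,-0.12,0.06],"twist":[0,0,0],"fingers":1},{"linear":[-0.04,-0.12,0.06],"twist":[0,0,0],"fingers":1},{"linear":[-0.04,-0.12,0.06],"twist":[0,0,0],"fingers":1}]' 60
python3 - <<'E'
from tilt import *
st()
snap('wrist','wi.png');tilt('wrist')
snap('top','ti.png');tilt('top');clips('top')
snap('scene','si.png',(260,130,390,240),5);tilt('scene')
E
```

```text
time: 31.12
position: [0.4432, 0.0544, 0.2531]
tool_rot: [0.192, 1.564, -0.189]
ft_force: [0.1, 0.5, -0.3]
grip_width: 0.006
t 31.1167 pos [0.4432 0.0544 0.2531] F [ 0.1  0.5 -0.3] g 0.006071679104511974
[[-0.001  0.24   0.971]
 [ 0.002  0.971 -0.24 ]
 [-1.     0.002 -0.001]]
wrist -1 -1 611 x range [52.5 72.3] tilt rad -0.033 z@64 97.08
-1 1 few 0
wrist 1 -1 596 x range [53.9 73.1] tilt rad 0.005 z@64 96.68
1 1 few 0
-1 -1 few 0
top -1 1 81 x range [52.6 73.4] tilt rad 0.04 z@64 98.0
top 1 -1 73 x range [52.7 73.6] tilt rad 0.006 z@64 97.46
top 1 1 73 x range [53.9 74.5] tilt rad -0.057 z@64 97.98
-1 -1 few
clip -1 1 n 67 outer 73.2 z there 98.5 zmax 102.1
clip 1 -1 n 64 outer 72.9 z there 95.9 zmax 101.1
clip 1 1 n 65 outer 74.3 z there 96.2 zmax 101.6
lidrect ((521.1480102539062, 196.36737060546875), (191.83255004882812, 149.14541625976562), 76.75308227539062)
scene -1 -1 36 x range [52.8 73.5] tilt rad -0.041 z@64 97.7
scene -1 1 32 x range [51.1 72.6] tilt rad 0.006 z@64 97.13
scene 1 -1 36 x range [55.  75.4] tilt rad 0.029 z@64 97.13
scene 1 1 36 x range [55.  75.7] tilt rad 0.085 z@64 97.31
```

View pics/ti.png

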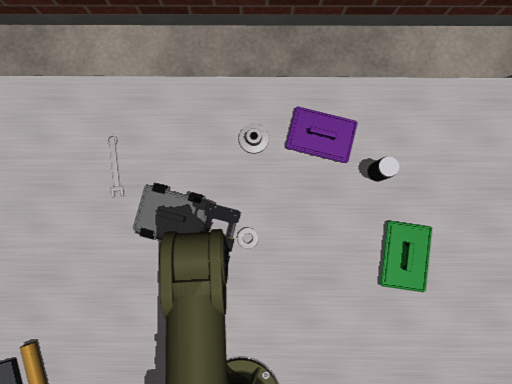

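View pics/si.png

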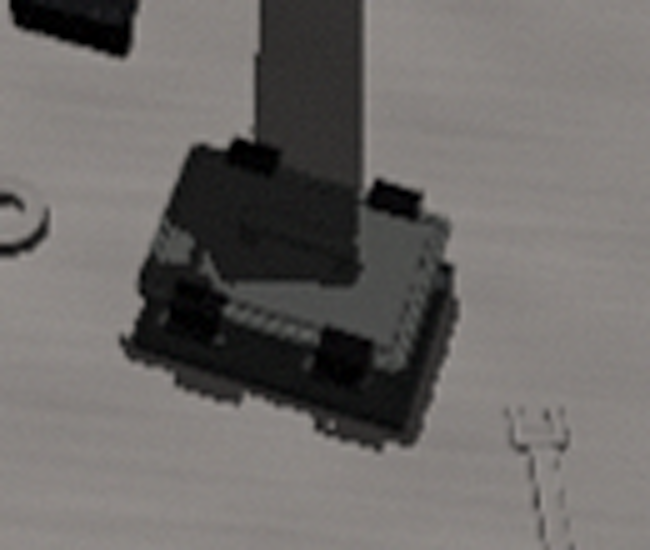

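```bash
python3 -c "
from bench import job
print(job.close_job())"
```

```text
the job is handed in; nothing more can be done
None
```

The grey lid is on the box and released, all four clips are pushed shut, and I handed the job in at about 31 s. I pushed them in opposite-corner order: (-x,-y), then diagonally (+x,+y), then (+x,-y) and (-x,+y).

**Lid:** it went into the mouth and sat flat on the gasket before I let go, with the panel at 92 mm across and the handle top at 122 mm.

**Clips:**
- The first two snapped clearly, with the push falling from about 10 N to 2.5 N and then going stiff.
- The third showed a smaller force drop with a jump inward, then stopped dead at the same depth as the second.
- The fourth gave the weakest sign: about 5 N, then a small jump and drop to about 2 N, then firm resistance. I backed off and looked instead of pushing harder.
- The highest push I read was about 13 N, against the 30 N that cracks a clip. Readings come only at the end of each move, so brief peaks could have been a little higher.

**Last checks:** all four caps lie level over the rim, with outer edges 73–75 mm from the box centre and tops at about 97 mm. The wrist camera put the tilts within 0.035 rad. The top and scene cameras were noisier, up to 0.085 rad with no consistent sign. In the final top picture the hub, bearing, oil can, spanner and both coloured lids look unmoved. The gripper was clear of everything at the end.

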